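Demagnetise the gauge blocks

ROBOT

A 6-joint arm with a two-finger parallel gripper is mounted at the origin on the work surface. World frame = base frame: x ahead of the robot, y to its left, z up, the work surface at z = 0. Lengths are in mm, angles in rad, forces in N, time in s.
With the tool pointing down it reaches from about 325 to 775 mm from the base axis. Payload 5.5 kg.
Tool frame: the origin (TCP) lies midway between the tips of the shut fingers; the grasp point (between the pads) lies bot.hold_point_z behind it (bot.hold_point_z is the distance from the TCP to the grasp point, in mm); z points along the fingers, y is the line along which they close (so a half turn about z gives the same grasp; the last joint's range is limited). The gripper opens to 88 mm and grips with 3 to 60 N. Pads are 20 mm wide; open, the fingers measure 115 mm over their backs; the gripper's body (75 mm by 178 mm) begins 61 mm behind the grasp point.
Start: joints at [-1.371, 0.091, 1.231, -0, 1.82, -0.057], TCP at [152.391, -580.339, 222.631] pointing down, gripper open.
Joint ranges: [-2.87, 2.87], [-0.86, 2.18], [0.17, 2.46], [-1.51, 4.65], [0.06, 2.69], [-2.65, 2.65]. Speed limits (rad/s): [2.57, 2.57, 3.01, 3.14, 3.14, 3.14].

INTERFACE

Orientations are given as a unit quaternion [x, y, z, w].
In Python, from workcell import bot, imaging gives the robot as it stands.
- The arm moves only by the tool drive_tool, never from a script. Its argument "steps" is a list of rows, each an object with "linear": the shift along the tool's x, y, z in mm, a list of three; "turn": the turn, a rotation vector about the tool's x, y, z in degrees, a list of three; "hand": the finger opening in mm, from 0 to 87.8. A call has 1 to 5 rows; each row shifts and turns the commanded pose from where the row before left it, along the tool's axes as they then stand; what a row does not reach is not made up. A row lasts 1/10 s, in which the tool goes at most 50 mm and 8.59 degrees, less where a joint would pass 70% of its speed; a pose out of reach is approached as far as the arm can. A call with a gripper value outside its range is refused whole. The fingers move at their own pace and stop on an object; "newtons" is the grip in N (left out, the last holds). Time passes only in rows, so rows that do not move let the fingers close. It gives the time, the measured TCP pose, the force, the opening and the grip force at its end, in the units of the state.
- bot.read_state(): the state, without advancing time (a new reading comes with each control period).
- imaging.read_camera(name): name is "scene" or "top" or "wrist"; returns a dict with "frame" (420x560x3 uint8, red, green, blue), "fx", "fy", "cx", "cy" (pixels), "R" (3x3) and "t" (3): a world point X has camera coordinates R X + t. Camera axes: x right, y down, z forward; pixel columns grow to the right and rows downward; lengths in mm; the calibration is good to about 2 mm. A picture is of the moment at which its call begins. There is no depth.
- bot.close_job(): hands the job in; it is judged then, once.
Trained networks look in a picture, given as the dict that the camera call returned (one of the last four; its "shot" number tells which), for a name from the list of things; names that differ only in an ending like _2 or _b are one class to them, and where a whole thing is asked for, a point or a joint stands for the part that bears it (a point fixed in the world has none). Each returns a list of dicts, best first, with "conf" (0 to 1); they miss things now and then, are a little off and sometimes report something else, mostly with a low value. They report only what shows in the picture. A call takes as long as a camera call. They do not tell look-alikes from the thing itself.
- imaging.trace(label, picture): "region" (420x560 bool, what is visible of it) and "location" ([column, row] in pixels, amid what is visible of it).
The state is a dict: "time": time; "joint_positions": joint angles; "dq": joint speeds; "tau": joint torques, N m; "position": TCP position; "orientation": TCP orientation; "ft_force": force on the tool from outside, world axes, zero at the start; "moment": the same for the moment, N m; "finger_gap": finger opening in mm; "grip_force": force on a finger pad.
Only numpy, scipy, OpenCV 4.12 (cv2) and the standard library are available. Lean on these libraries where they do the work, as an engineer would, in place of code of your own. Each camera call takes 0.05 s, during which the arm holds its last target. There are 200 camera calls.

TASK

Demagnetise the steel gauge blocks: swing up the lid, which has been left half open, so that it stands open, lay every block that is on the paper flat in the demagnetiser's chamber, side by side and not one on another, setting each down rather than dropping it, then lower the lid fully closed without slamming it. Then lift the switch's guard fully open, throw the toggle on, and drop the guard back down over it, leaving the machine on. Leave the micrometer, the lens case and its cover where they stand.

Things in the scene. Friction and masses are not known exactly. Their poses are not given: they have to be found in the camera images.
- demagnetiser: Bench demagnetiser, fixed: housing 170 (x) by 410 (y) by 80 mm high, origin under its centre at bench level; its x axis points to its back (hinge side, away from the robot), y to its left, z up. At its +y end is the open-topped loading chamber, at its -y end a flat control deck, 115 mm wide, top 80 mm above the bench, with the guarded switch.
- liner (a point): Centre of the chamber's flat rubber-lined floor, 45 mm above the bench; axes as the demagnetiser's. The floor is 140 mm (x) by 280 mm (y) clear inside; the walls are 15 mm thick and their rim stands 35 mm above the liner (80 mm above the bench).
- lid (a joint): Hinge angle of the chamber's lid, rad: 0 = closed flat on the rim, growing as it opens, about 1.57 = upright, stop at 1.95. It starts half open. A stiff friction hinge: it stays at whatever angle it is left and does not fall; it takes about 1 to 5 N at its free edge to move it up or down.
- lid_edge (a point): Middle of the lid's free (front) edge, on its outer face (on top when closed); axes as the demagnetiser's when closed. The lid is a light painted metal plate, 174 mm from hinge to free edge, 300 mm wide, 8 mm thick, 0.38 kg; a steel pull strip 100 mm wide and 6 mm thick (its faces 1 and 7 mm above the inner face) projects 13 mm more beyond the middle of the free edge.
- lid_hinge (a point): Middle of the lid's hinge line, on the chamber's back rim at rim height, 80 mm above the bench; the hinge line runs along the demagnetiser's y axis. The lid's inner face passes through this line; the outer face is 8 mm from it.
- guard (a joint): Hinge angle of the switch's hinged guard hood, rad: 0 = shut down over the toggle, growing as its front is lifted up and back, 2.1 = fully open (stop), leaning back well past upright. A light spring and its weight (0.15 kg) drop it shut if let go below about 1.6 rad; pushed past that it falls back on its stop and stays open. About 1 N at the lip lifts it.
- guard_lip (a point): Middle of the front edge of the guard's lifting lip, on its underside: when shut, 27 mm above the deck and 107 mm from the hinge, on the robot's side. The lip is a flange 3 mm thick, 38 mm wide (y), projecting 16 mm forward from the bottom of the hood's front wall, with clear space below it down to the deck.
- guard_hinge (a point): Middle of the guard's hinge axis, 30 mm above the control deck (110 mm above the bench), along the demagnetiser's y axis. The guard is a dark bottomless hood 38 mm wide (y) and 91 mm long, its top sloping from 10 mm above the hinge axis at the back to 27 mm above it at the front (57 mm above the deck when shut).
- toggle (a joint): Angle of the toggle lever under the guard, rad: 0 = off (leaning to the robot's side), 0.8 = on (leaning to the back, towards the guard's hinge). It stays where it is left; about 1 N at the tip moves it.
- toggle_tip (a point): Tip of the toggle lever, a steel rod of 9 mm diameter with a 12 mm ball end; 34 mm from its pivot, which lies 8 mm above the deck and 40 mm in front of the guard's hinge axis. When off, the tip is 13 mm in front (robot's side) of the pivot and 39 mm above the deck. The shut guard covers it, on or off.
- block_a: Steel gauge block 100 mm long (its x) by 35 mm wide (y) by 9 mm thick (z), 246 g; origin at its centre (4.5 mm above what it lies on). It starts lying flat on the paper sheet on the bench to the left of the demagnetiser; absent in some starts (then None).
- block_b: Steel gauge block 90 mm long (its x) by 35 mm wide (y) by 9 mm thick (z), 221 g; origin at its centre (4.5 mm above what it lies on). It starts lying flat on the paper sheet on the bench to the left of the demagnetiser; absent in some starts (then None).
- block_c: Steel gauge block 80 mm long (its x) by 35 mm wide (y) by 9 mm thick (z), 197 g; origin at its centre (4.5 mm above what it lies on). It starts lying flat on the paper sheet on the bench to the left of the demagnetiser; absent in some starts (then None).
- block_d: Steel gauge block 70 mm long (its x) by 35 mm wide (y) by 9 mm thick (z), 172 g; origin at its centre (4.5 mm above what it lies on). It starts lying flat on the paper sheet on the bench to the left of the demagnetiser; absent in some starts (then None).
- block_e: Steel gauge block 60 mm long (its x) by 35 mm wide (y) by 9 mm thick (z), 147 g; origin at its centre (4.5 mm above what it lies on). It starts lying flat on the paper sheet on the bench to the left of the demagnetiser; absent in some starts (then None).
- micrometer: Bystander: micrometer clamped in a grey iron stand, base 120 by 75 mm, 150 mm tall, origin under the base's centre. Leave alone.
- lens_case: Bystander: round cream case of glass optical flats, 110 mm diameter, 56 mm high, origin under its centre. Leave alone.
- case_cover: Bystander: round cream case cover lying open side up, 116 mm diameter, 20 mm high, origin under its centre. Leave alone.
Mind the look-alikes: they are no part of the job. What is shaped like the block_c but yellow is not meant. Leave any brown look-alike of the block_d alone.

How it is judged:
By the outcome, as a careful person would: the job done as asked, in the order asked, and still so for the second after the job is handed in, with the robot touching nothing.
Of block_a, block_b, block_c, block_d, block_e only 3 to 4 are there at a start; the rules pass over those that are not, and their reading is None.
At some moment in a run one of block_a, block_b, block_c, block_d, block_e may be knocked a few centimetres aside while the robot is not near it.
It also fails if it takes over 208 s, if anything falls off the work surface, if the arm or the gripper's body presses on something with over 40 N, if the wrist force passes 120 N, or if a joint passes its speed limit or range.

## Working session

There is one attempt and no reset: what is moved stays moved. The work goes in short steps, Python scripts to look and compute and a tool call to move; the robot and the scene stay as the last step left them, time stands still between calls to the robot, and variables do not carry over. Pictures are saved under pics/ and viewed, at most 14 in all, crops included, and the job is handed in when it is done.

Besides the shell and the picture viewer there is one more tool, called after "Request:" by a JSON object that holds its "fn" and its "kwargs". drive_tool: Moves the arm, as the interface text tells. Its arguments: {"type":"object","properties":{"steps":{"type":"array","items":{"type":"object","properties":{"linear":{"type":"array","items":{"type":"number"}},"turn":{"type":"array","items":{"type":"number"}},"hand":{"type":"number"}}}},"newtons":{"type":"number"}},"required":["steps"]}

```bash
ls; mkdir -p pics; cat > h.py <<'E'
import numpy as np, cv2
from workcell import bot, imaging
def snap(n,f=None):
    p=imaging.read_camera(n)
    if f: cv2.imwrite('pics/'+f,cv2.cvtColor(p['frame'],cv2.COLOR_RGB2BGR))
    return p
def ray(p,uv,z):
    R=np.array(p['R']);t=np.array(p['t'])
    c=-R.T@t; d=R.T@np.array([(uv[0]-p['cx'])/p['fx'],(uv[1]-p['cy'])/p['fy'],1])
    return c+d*(z-c[2])/d[2]
def proj(p,X):
    x=np.array(p['R'])@np.array(X,float)+np.array(p['t'])
    return np.array([p['fx']*x[0]/x[2]+p['cx'],p['fy']*x[1]/x[2]+p['cy']])
E
python3 - <<'E'
from h import *
s=snap('scene','s1.png');t=snap('top','t1.png')
a=np.hstack([s['frame'],t['frame']])
for p in(s,t): print(p['fx'],p['cx'],p['cy'],-np.array(p['R']).T@p['t'])
print(bot.hold_point_z,bot.read_state()['orientation'])
E
```

```text
pics
439.5272778022947 284.50339898313473 210.71604698861233 [1583.73556002  367.36917098  976.62257442]
424.3242744789027 279.6194398817608 210.12044373901117 [ 304.26519102  -35.83939163 1159.83700776]
18.700000000000003 [ 9.91766031e-01  1.28059927e-01 -7.42248546e-05 -8.88440098e-04]
```

View pics/s1.png

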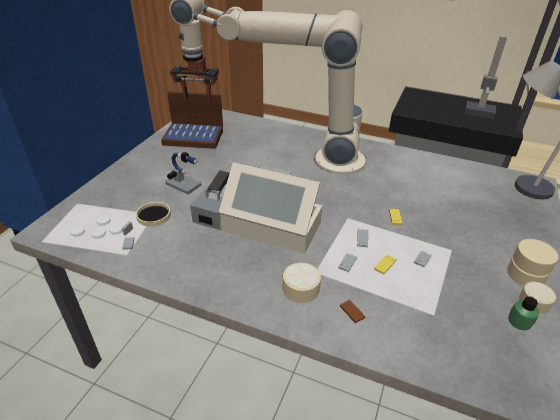

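View pics/t1.png

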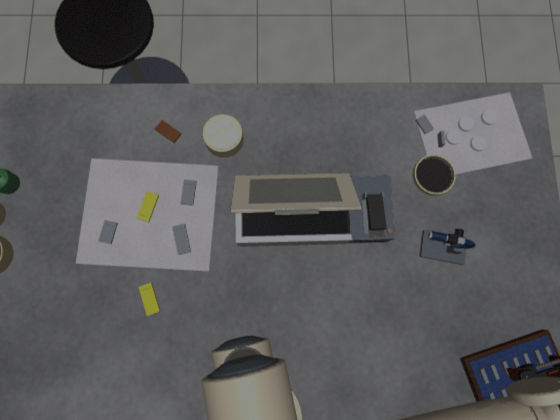

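```bash
cat > m.py <<'E'
from h import *
t=snap('top')
# rectify z=9 : 1px=1mm ; x in[300,800], y in [100,550]
def rect(p,z,x0,x1,y0,y1,k=1):
    W=[(x1,y1),(x1,y0),(x0,y0),(x0,y1)]
    src=np.float32([proj(p,(x,y,z)) for x,y in W]); w=(y1-y0)*k;h=(x1-x0)*k
    H=cv2.getPerspectiveTransform(src,np.float32([(0,0),(w,0),(w,h),(0,h)]))
    return cv2.warpPerspective(p['frame'],H,(int(w),int(h)),flags=cv2.INTER_CUBIC)
if __name__=='__main__':
    im=rect(t,9,250,750,130,560,2)
    hsv=cv2.cvtColor(im,cv2.COLOR_RGB2HSV); g=im.astype(int)
    paper=((hsv[...,1]<40)&(hsv[...,2]>140)).astype(np.uint8)
    for nm,m in (('grey',None),('col',(hsv[...,1]>110)&(hsv[...,2]>50))):
        if m is None:
            cs,_=cv2.findContours(paper,cv2.RETR_EXTERNAL,cv2.CHAIN_APPROX_SIMPLE)
            c=max(cs,key=cv2.contourArea);f=np.zeros_like(paper);cv2.fillPoly(f,[cv2.convexHull(c)],1)
            f=cv2.erode(f,np.ones((9,9)))
            m=(f>0)&(paper==0)&(hsv[...,1]<90)
        cs,_=cv2.findContours(m.astype(np.uint8),cv2.RETR_EXTERNAL,cv2.CHAIN_APPROX_NONE)
        for c in cs:
            if cv2.contourArea(c)<2500: continue
            (u,v),(w,h),a=cv2.minAreaRect(c)
            b=cv2.boxPoints(((u,v),(w,h),a)); e=b[1]-b[0]; e2=b[2]-b[1]; e=e if np.hypot(*e)>np.hypot(*e2) else e2
            d=np.array([-e[1],-e[0]]); ang=np.degrees(np.arctan2(d[1],d[0]))%180
            x,y=750-v/2,560-u/2
            print(nm,'x %.0f y %.0f L %.0f W %.0f yaw %.0f'%(x,y,max(w,h)/2,min(w,h)/2,ang),proj(t,(x,y,9)).round())
    cv2.imwrite('pics/r1.png',cv2.cvtColor(im[:,:860],cv2.COLOR_RGB2BGR)[::1,::1][200:800,:800])
E
python3 m.py; python3 - <<'E'
from h import *
p=snap('top');q=snap('scene')
for n in ['block_a','demagnetiser','lid','lid_edge','guard','micrometer','lens_case','case_cover']:
    for im,l in((p,'top'),(q,'scene')):
        for r in imaging.trace(n,im)[:6]:
            ys,xs=np.where(r['region']); print(n,l,round(r['conf'],2),np.round(r['location']),xs.min(),xs.max(),ys.min(),ys.max())
# big rect of demag at z=80 upscaled
from m import rect
im=rect(p,80,380,680,-260,240,1.6)
cv2.imwrite('pics/r2.png',cv2.cvtColor(im,cv2.COLOR_RGB2BGR))
E
```

```text
grey x 443 y 190 L 145 W 84 yaw 54 [189. 245.]
grey x 453 y 401 L 134 W 75 yaw 28 [112. 242.]
grey x 557 y 294 L 108 W 69 yaw 164 [153. 204.]
grey x 592 y 198 L 81 W 43 yaw 174 [188. 192.]
grey x 657 y 367 L 74 W 54 yaw 70 [129. 169.]
col x 301 y 293 L 80 W 36 yaw 19 [149. 299.]
col x 551 y 309 L 78 W 35 yaw 162 [147. 206.]
block_a top 0.82 [179. 237.] 172 189 224 253
block_a top 0.77 [167. 132.] 155 180 121 142
block_a top 0.76 [186. 194.] 180 195 180 205
block_a top 0.76 [108. 234.] 98 117 221 243
block_a top 0.67 [151. 296.] 140 158 284 314
block_a top 0.57 [147. 206.] 138 157 193 221
block_a scene 0.81 [353. 315.] 340 364 300 322
block_a scene 0.72 [395. 217.] 389 401 209 224
block_a scene 0.69 [385. 265.] 375 395 255 272
block_a scene 0.6 [360. 236.] 357 367 230 245
block_a scene 0.5 [346. 260.] 339 355 253 270
demagnetiser top 0.64 [310. 210.] 231 394 174 246
demagnetiser scene 0.88 [260. 205.] 191 321 163 252
lid top 0.9 [293. 194.] 231 360 174 215
lid scene 0.93 [270. 197.] 219 318 163 234
lid_edge scene 0.73 [269. 196.] 219 319 162 235
guard top 0.85 [373. 215.] 366 385 195 235
guard top 0.36 [296. 194.] 232 360 174 214
guard scene 0.57 [217. 178.] 208 228 170 191
guard scene 0.21 [185. 177.] 166 200 152 193
micrometer top 0.76 [444. 246.] 419 474 229 264
micrometer top 0.5 [374. 214.] 365 386 195 236
micrometer top 0.48 [313. 210.] 231 394 173 247
micrometer scene 0.71 [184. 176.] 166 200 152 192
lens_case top 0.9 [222. 135.] 202 243 115 157
lens_case scene 0.73 [302. 282.] 282 321 262 302
case_cover top 0.91 [433. 172.] 413 454 155 195
case_cover scene 0.94 [152. 212.] 136 170 202 225
```

View pics/r2.png

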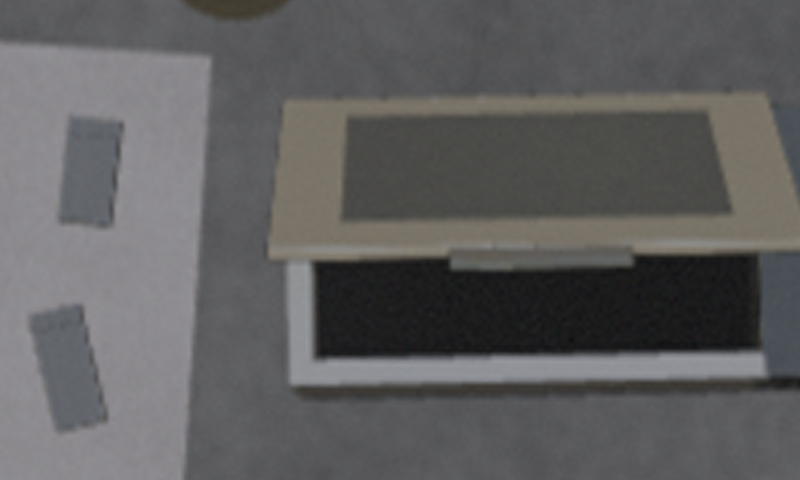

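View pics/r1.png

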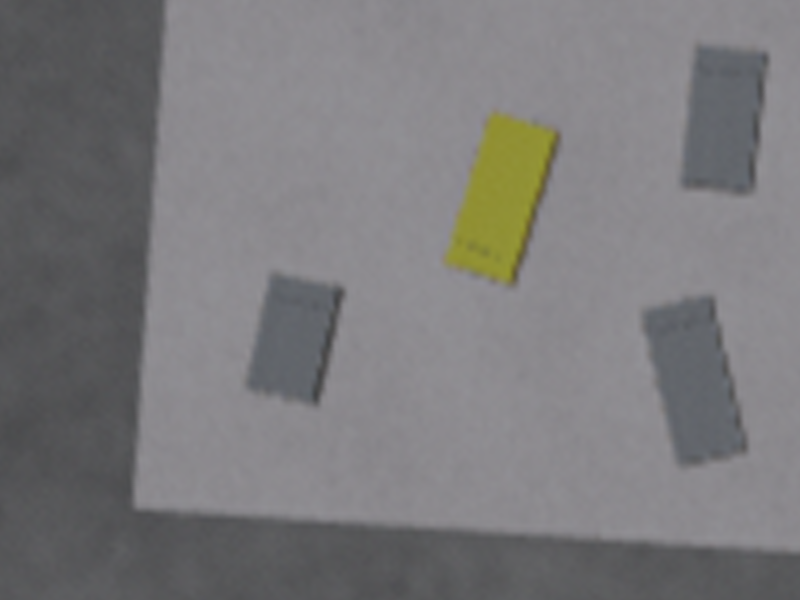

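The top view shows three grey blocks on the left paper: (188,192) is about 70 mm (d), (182,240) about 80 mm (c) and (110,232) about 60 mm (e), all confirmed in the enlarged crop. I'm excluding the yellow look-alikes at (147,206) and (149,299), the brown one at (168,131), and the grey items on the right-hand paper. The lid is at about 0.85 rad. First I'll move in front of the lid.

Request:
{"fn": "drive_tool", "kwargs": {"steps": [{"linear": [0, 0, 0], "turn": [0, 0, 7], "hand": 0}, {"linear": [0, 0, 0], "turn": [0, 0, 6.9], "hand": 0}, {"linear": [23.5, -40, 0], "hand": 0}, {"linear": [23.5, -40, 0], "hand": 0}, {"linear": [23.5, -40, 0], "hand": 0}]}}

```text
validation failed for argument at $.st...
```

Request:
{"fn": "drive_tool", "kwargs": {"steps": [{"linear": [23.5, -40, 0], "hand": 0}, {"linear": [23.5, -40, 0], "hand": 0}, {"linear": [23.5, -40, 0], "hand": 0}, {"linear": [23.5, -40, 0], "hand": 0}, {"linear": [23.5, -40, 0], "hand": 0}]}}

```text
validation failed for argument at $.st...
```

Request:
{"fn": "drive_tool", "kwargs": {"steps": [{"linear": [23.5, -40, 0], "hand": 0}, {"linear": [23.5, -40, 0], "hand": 0}, {"linear": [23.5, -40, 0], "hand": 0}, {"linear": [23.5, -40, 0], "hand": 0}, {"linear": [0, 0, 0], "hand": 0}]}}

```text
validation failed for argument at $.st...
```

```bash
cat >> h.py <<'E'
from scipy.spatial.transform import Rotation as Ro
def to(x,y,z):
    s=bot.read_state();R=Ro.from_quat(s['orientation'])
    d=R.inv().apply(np.array([x,y,z])-s['position']);print('to',(x,y,z),'tool d',d.round(1),'rows',round(np.linalg.norm(d)/50,1))
def st():
    s=bot.read_state();R=Ro.from_quat(s['orientation']).as_matrix()
    print('t %.1f'%s['time'],'p',np.round(s['position'],1),'xt',R[:,0].round(3),'zt',R[:,2].round(3),'F',np.round(s['ft_force'],1),'gap',round(s['finger_gap'],1),'gf',round(s['grip_force'],1),'q',np.round(s['joint_positions'],2))
E
python3 - <<'E'
from h import *
from m import rect
st(); p=snap('top'); w=snap('wrist')
for n in('guard','micrometer'):
  for r in imaging.trace(n,p)[:1]:
    c,_=cv2.findContours(r['region'].astype(np.uint8),0,1); c=max(c,key=len); b=cv2.boxPoints(cv2.minAreaRect(c))
    for z in (0,110,135): print(n,z,[ray(p,k,z)[:2].round() for k in b])
a=cv2.resize(rect(p,137,420,640,-400,-210,2),(380,440));b=cv2.resize(w['frame'],(420,315))
c=np.zeros((440,800,3),np.uint8);c[:,:380]=a;c[:315,380:]=b
cv2.imwrite('pics/c3.png',c[...,::-1])
E
```

```text
t 1.1 p [ 152.4 -580.3  222.6] xt [ 0.967  0.254 -0.   ] zt [-0.  0. -1.] F [ 1.  -0.5 -0.1] gap 88.1 gf 0.0 q [-1.37  0.09  1.23 -0.    1.82 -0.06]
guard 0 [array([ 580., -295.]), array([ 586., -344.]), array([ 466., -351.]), array([ 460., -303.])]
guard 110 [array([ 553., -270.]), array([ 559., -315.]), array([ 450., -321.]), array([ 445., -278.])]
guard 135 [array([ 548., -264.]), array([ 553., -308.]), array([ 447., -315.]), array([ 442., -272.])]
micrometer 0 [array([ 406., -434.]), array([ 502., -459.]), array([ 475., -600.]), array([ 379., -573.])]
micrometer 110 [array([ 396., -396.]), array([ 483., -419.]), array([ 459., -547.]), array([ 372., -522.])]
micrometer 135 [array([ 394., -388.]), array([ 479., -410.]), array([ 455., -535.]), array([ 371., -511.])]
```

View pics/c3.png

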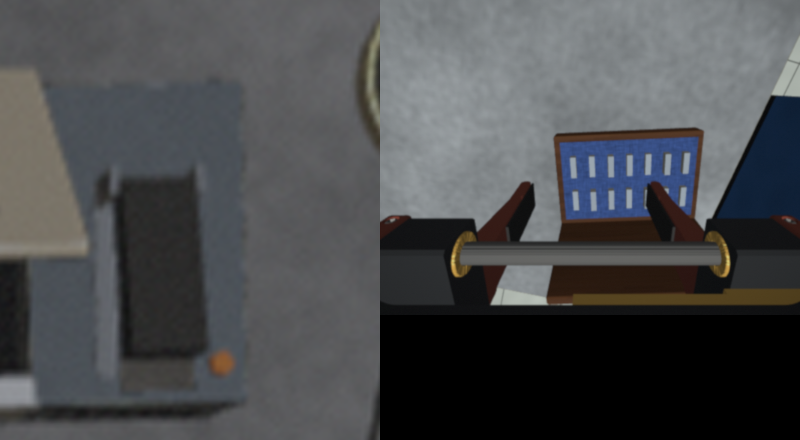

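Request:
{"fn": "drive_tool", "kwargs": {"steps": [{"linear": [0, 0, 0], "turn": [0, 0, 7], "hand": 0}, {"linear": [0, 0, 0], "turn": [0, 0, 6.9], "hand": 0}, {"linear": [23.5, -40, 0], "turn": [0, 0, 0], "hand": 0}, {"linear": [23.5, -40, 0], "turn": [0, 0, 0], "hand": 0}, {"linear": [23.5, -40, 0], "turn": [0, 0, 0], "hand": 0}]}}

```text
time: 1.85
position: [221.6, -458.0, 222.3]
orientation: [1.0, 0.007, 0.0, -0.0]
ft_force: [0.6, 0.0, -0.0]
finger_gap: 51.4
grip_force: 0.0
```

Request:
{"fn": "drive_tool", "kwargs": {"steps": [{"linear": [23.5, -40, 0], "turn": [0, 0, 0], "hand": 0}, {"linear": [23.5, -40, 0], "turn": [0, 0, 0], "hand": 0}, {"linear": [23.5, -40, 0], "turn": [0, 0, 0], "hand": 0}, {"linear": [23.5, -40, 0], "turn": [0, 0, 0], "hand": 0}, {"linear": [23.5, -40, 0], "turn": [0, 0, 0], "hand": 0}]}}

```text
time: 2.35
position: [336.3, -256.0, 222.9]
orientation: [1.0, 0.007, 0.0, 0.0]
ft_force: [0.8, -0.7, 0.2]
finger_gap: 11.4
grip_force: 0.0
```

Request:
{"fn": "drive_tool", "kwargs": {"steps": [{"linear": [23.5, -40, 0], "turn": [0, 0, 0], "hand": 0}, {"linear": [23.5, -40, 0], "turn": [0, 0, 0], "hand": 0}, {"linear": [23.5, -40, 0], "turn": [0, 0, 0], "hand": 0}, {"linear": [23.5, -40, 0], "turn": [0, 0, 0], "hand": 0}, {"linear": [0, 0, 0], "turn": [0, 0, 0], "hand": 0}]}}

```text
time: 2.85
position: [429.1, -91.9, 222.5]
orientation: [1.0, 0.011, 0.0, -0.001]
ft_force: [0.6, -1.5, -0.3]
finger_gap: 0.5
grip_force: 0.0
```

```bash
python3 - <<'E'
from h import *
st()
E
```

```text
t 2.9 p [429.1 -91.9 222.5] xt [1.    0.022 0.001] zt [ 0.001  0.002 -1.   ] F [ 0.6 -1.5 -0.3] gap 0.5 gf 0.0 q [-0.29 -0.34  1.63  0.    1.86  1.26]
```

Request:
{"fn": "drive_tool", "kwargs": {"steps": [{"linear": [0, 2, 25], "turn": [0, 0, 0.7], "hand": 0}, {"linear": [20, 0, 0], "turn": [0, 0, 0], "hand": 0}, {"linear": [15, 0, 0], "turn": [0, 0, 0], "hand": 0}, {"linear": [15, 0, 0], "turn": [0, 0, 0], "hand": 0}, {"linear": [15, 0, 0], "turn": [0, 0, 0], "hand": 0}]}}

```text
time: 3.35
position: [488.4, -99.4, 201.0]
orientation: [1.0, 0.0, -0.004, 0.001]
ft_force: [-30.7, 2.8, 10.8]
finger_gap: 0.4
grip_force: 7.0
```

Request:
{"fn": "drive_tool", "kwargs": {"steps": [{"linear": [15, 0, 0], "turn": [0, 0, 0], "hand": 0}, {"linear": [15, 0, 0], "turn": [0, 0, 0], "hand": 0}, {"linear": [15, 0, 0], "turn": [0, 0, 0], "hand": 0}]}}

```text
time: 3.65
position: [537.0, -99.6, 198.8]
orientation: [1.0, 0.0, -0.0, 0.0]
ft_force: [-5.5, -1.0, 2.9]
finger_gap: 0.4
grip_force: 2.5
```

Request:
{"fn": "drive_tool", "kwargs": {"steps": [{"linear": [15, 0, 0], "turn": [0, 0, 0], "hand": 0}, {"linear": [15, 0, 0], "turn": [0, 0, 0], "hand": 0}]}}

```text
time: 3.85
position: [567.2, -99.5, 198.4]
orientation: [1.0, 0.0, -0.0, 0.0]
ft_force: [-3.0, -0.3, 2.3]
finger_gap: 0.6
grip_force: 1.9
```

```bash
python3 - <<'E'
from h import *
st()
E
```

```text
t 3.9 p [567.2 -99.5 198.4] xt [ 1.     0.001 -0.001] zt [-0.001 -0.001 -1.   ] F [-3.  -0.3  2.3] gap 0.6 gf 1.9 q [-0.23  0.02  1.34 -0.    1.78  1.34]
```

Request:
{"fn": "drive_tool", "kwargs": {"steps": [{"linear": [13, 0, 0], "turn": [0, 0, 0], "hand": 0}, {"linear": [13, 0, 0], "turn": [0, 0, 0], "hand": 0}, {"linear": [13, 0, 0], "turn": [0, 0, 0], "hand": 0}, {"linear": [10, 0, 0], "turn": [0, 0, 0], "hand": 0}, {"linear": [3, 0, 0], "turn": [0, 0, 0], "hand": 0}]}}

```text
time: 4.35
position: [619.4, -99.0, 197.0]
orientation: [1.0, 0.001, -0.001, 0.0]
ft_force: [-4.1, -1.4, -0.6]
finger_gap: 0.2
grip_force: 1.9
```

Request:
{"fn": "drive_tool", "kwargs": {"steps": [{"linear": [-15, 0, 0], "turn": [0, 0, 0], "hand": 0}, {"linear": [-40, 0, 0], "turn": [0, 0, 0], "hand": 0}, {"linear": [-20, -40, -15], "turn": [0, 0, 0], "hand": 70}, {"linear": [0, -50, 0], "turn": [0, 0, 0], "hand": 70}, {"linear": [0, -50, 0], "turn": [0, 0, 0], "hand": 70}]}}

```text
time: 4.85
position: [544.2, 42.3, 214.0]
orientation: [1.0, -0.0, 0.002, -0.0]
ft_force: [0.1, -0.1, -0.1]
finger_gap: 21.1
grip_force: 0.0
```

```bash
python3 - <<'E'
from h import *
from m import rect
st(); p=snap('top'); s=snap('scene')
a=cv2.resize(rect(p,9,380,680,130,480,2),(400,343));b=s['frame'][120:320,170:470]
b=cv2.resize(b,(400,267))
c=np.zeros((343,800,3),np.uint8);c[:,:400]=a;c[:267,400:]=b
cv2.imwrite('pics/c4.png',c[...,::-1])
E
```

```text
t 4.9 p [543.8  50.1 213.6] xt [1.    0.007 0.003] zt [ 0.003  0.005 -1.   ] F [-0.7  4.4 -0.5] gap 25.1 gf 0.0 q [ 0.03 -0.06  1.4   0.01  1.8   1.59]
```

View pics/c4.png

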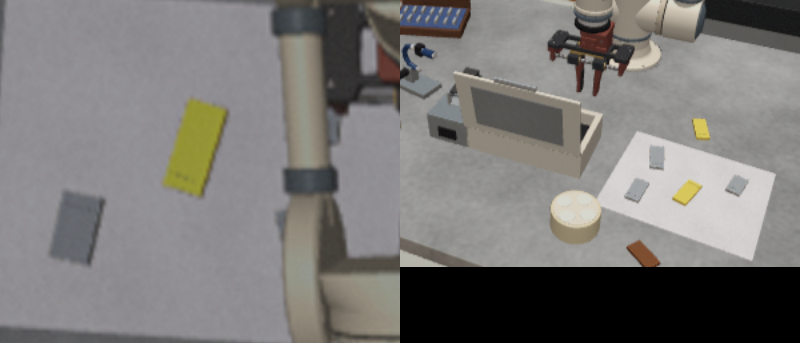

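Request:
{"fn": "drive_tool", "kwargs": {"newtons": 25, "steps": [{"linear": [16, -48, 0], "turn": [0, 0, 0], "hand": 70}, {"linear": [16, -48, 0], "turn": [0, 0, 0], "hand": 70}, {"linear": [15, -49, 0], "turn": [0, 0, 6], "hand": 70}, {"linear": [0, 0, 40], "turn": [0, 0, 0], "hand": 70}, {"linear": [0, 0, 40], "turn": [0, 0, 0], "hand": 70}]}}

```text
time: 5.5
position: [592.1, 184.8, 132.7]
orientation: [0.999, -0.051, 0.002, -0.0]
ft_force: [-1.1, -1.2, -1.1]
finger_gap: 69.7
grip_force: 0.0
```

```bash
cat > w.py <<'E'
from h import *
# wrist view: find grey on paper nearest hint; print centre/yaw for z=9
def look(hint,f=None):
    st(); p=snap('wrist',f)
    out=[]
    for r in imaging.trace('block_a',p):
        c,_=cv2.findContours(r['region'].astype(np.uint8),0,1); c=max(c,key=len)[:,0]
        W=np.float32([ray(p,k,9)[:2] for k in c.astype(float)])
        (x,y),(a,b),_=R=cv2.minAreaRect(W); B=cv2.boxPoints(R); e=max(B[1]-B[0],B[2]-B[1],key=lambda v:np.hypot(*v))
        px=p['frame'][r['region']].mean(0).round()
        print('%.2f x %.0f y %.0f L %.0f W %.0f yaw %.1f'%(r['conf'],x,y,max(a,b),min(a,b),(np.degrees(np.arctan2(e[1],e[0]))+90)%180-90),px)
if __name__=='__main__':
    import sys; look(None, sys.argv[1] if len(sys.argv)>1 else None)
E
python3 w.py w1.png
```

```text
t 5.5 p [592.1 184.8 132.7] xt [ 0.995 -0.102  0.004] zt [ 0.004  0.    -1.   ] F [-1.1 -1.2 -1.1] gap 69.7 gf 0.0 q [ 0.25  0.14  1.33 -0.    1.66  1.92]
0.97 x 592 y 199 L 70 W 35 yaw -5.6 [106. 113. 119.]
0.93 x 477 y 216 L 55 W 37 yaw 13.1 [ 99. 106. 111.]
0.63 x 345 y 300 L 24 W 12 yaw -81.3 [80. 72. 34.]
0.58 x 553 y 308 L 83 W 38 yaw -17.4 [157. 153.  40.]
0.55 x 755 y 261 L 72 W 32 yaw 84.1 [85. 53. 31.]
```

View pics/w1.png

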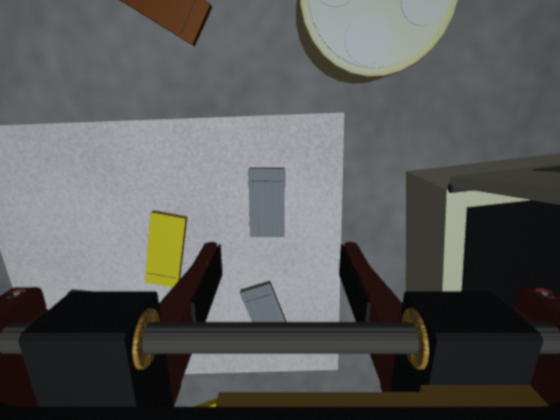

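The wrist view confirms grey block d at pixel (266,200), world (592,199), with the yellow look-alike at (166,248) beside it. Grasping d.

Request:
{"fn": "drive_tool", "kwargs": {"newtons": 25, "steps": [{"linear": [-1.5, -14, 30], "turn": [0, 0, 0], "hand": 70}, {"linear": [0, 0, 35], "turn": [0, 0, 0], "hand": 70}, {"linear": [0, 0, 35], "turn": [0, 0, 0], "hand": 70}, {"linear": [0, 0, 20], "turn": [0, 0, 0], "hand": 70}, {"linear": [0, 0, 9], "turn": [0, 0, 0], "hand": 70}]}}

```text
time: 6.1
position: [590.4, 197.1, 3.1]
orientation: [0.999, -0.052, -0.001, 0.0]
ft_force: [-0.2, -0.9, -0.0]
finger_gap: 70.1
grip_force: 0.0
```

Request:
{"fn": "drive_tool", "kwargs": {"newtons": 25, "steps": [{"linear": [0, 0, 0], "turn": [0, 0, 0], "hand": 20}, {"linear": [0, 0, 0], "turn": [0, 0, 0], "hand": 20}, {"linear": [0, 0, 0], "turn": [0, 0, 0], "hand": 20}, {"linear": [0, 0, 0], "turn": [0, 0, 0], "hand": 20}, {"linear": [0, 0, 0], "turn": [0, 0, 0], "hand": 20}]}}

```text
time: 6.6
position: [590.8, 198.8, 4.9]
orientation: [0.999, -0.051, 0.001, -0.0]
ft_force: [0.3, -0.7, 3.8]
finger_gap: 35.0
grip_force: 25.0
```

```bash
python3 -c "
from h import *
st()"
```

```text
t 6.6 p [590.8 198.8   4.9] xt [ 0.995 -0.102  0.002] zt [ 0.002  0.    -1.   ] F [ 0.3 -0.7  3.8] gap 35.0 gf 25.0 q [ 0.27  0.22  1.48 -0.    1.44  1.94]
```

Request:
{"fn": "drive_tool", "kwargs": {"steps": [{"linear": [0, 0, -40], "turn": [0, 0, 0], "hand": 20}, {"linear": [-20, 0, -45], "turn": [0, 0, -6.6], "hand": 20}, {"linear": [-20, 0, -45], "turn": [0, 0, 0], "hand": 20}, {"linear": [-23, 20, 0], "turn": [0, 0, 0], "hand": 20}, {"linear": [0, 45, 0], "turn": [0, 0, 0], "hand": 20}]}}

```text
time: 7.1
position: [527.1, 137.5, 136.4]
orientation: [1.0, 0.009, 0.002, -0.001]
ft_force: [2.1, 0.1, -2.5]
finger_gap: 34.6
grip_force: 25.0
```

Request:
{"fn": "drive_tool", "kwargs": {"steps": [{"linear": [0, 48, 0], "turn": [0, 0, 0], "hand": 20}, {"linear": [0, 48, 0], "turn": [0, 0, 0], "hand": 20}, {"linear": [0, 48, 0], "turn": [0, 0, 0], "hand": 20}, {"linear": [0, 0, 0], "turn": [0, 0, 0], "hand": 20}, {"linear": [0, 0, 0], "turn": [0, 0, 0], "hand": 20}]}}

```text
time: 7.6
position: [529.7, -9.5, 133.5]
orientation: [1.0, 0.005, -0.0, -0.0]
ft_force: [-0.1, 0.1, -2.5]
finger_gap: 34.9
grip_force: 25.0
```

```bash
python3 -c "
from h import *
st();to(526,-10,50)
p=snap('top')
from m import rect
cv2.imwrite('pics/c5.png',rect(p,45,420,640,-270,80,2)[...,::-1])"
```

```text
t 7.6 p [529.7  -9.5 133.5] xt [ 1.    0.01 -0.  ] zt [-0.     0.001 -1.   ] F [-0.1  0.1 -2.5] gap 34.9 gf 25.0 q [-0.08 -0.1   1.58  0.    1.66  1.48]
to (526, -10, 50) tool d [-3.7  0.5 83.5] rows 1.7
```

View pics/c5.png

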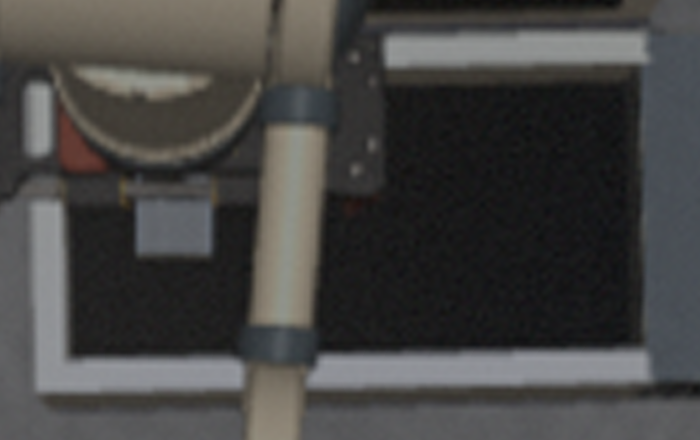

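Request:
{"fn": "drive_tool", "kwargs": {"steps": [{"linear": [-3.5, 0, 35], "turn": [0, 0, 0], "hand": 20}, {"linear": [0, 0, 35], "turn": [0, 0, 0], "hand": 20}, {"linear": [0, 0, 8], "turn": [0, 0, 0], "hand": 20}, {"linear": [0, 0, 3], "turn": [0, 0, 0], "hand": 20}, {"linear": [0, 0, 2], "turn": [0, 0, 0], "hand": 20}]}}

```text
time: 8.2
position: [527.3, -8.1, 52.0]
orientation: [1.0, 0.007, 0.001, 0.0]
ft_force: [0.5, 0.3, -1.5]
finger_gap: 34.4
grip_force: 25.0
```

Request:
{"fn": "drive_tool", "kwargs": {"steps": [{"linear": [0, 0, 1], "turn": [0, 0, 0], "hand": 20}, {"linear": [0, 0, 0], "turn": [0, 0, 0], "hand": 20}]}}

```text
time: 8.4
position: [527.3, -8.7, 51.2]
orientation: [1.0, 0.006, 0.001, 0.0]
ft_force: [-0.2, 0.4, -1.6]
finger_gap: 34.4
grip_force: 25.0
```

```bash
python3 -c "
from h import *
st()"
```

```text
t 8.4 p [527.3  -8.7  51.2] xt [1.    0.013 0.002] zt [ 0.002 -0.    -1.   ] F [-0.2  0.4 -1.6] gap 34.4 gf 25.0 q [-0.08 -0.07  1.7   0.    1.51  1.48]
```

Not in contact yet (weight still hangs). A little lower, then release.

Request:
{"fn": "drive_tool", "kwargs": {"steps": [{"linear": [0, 0, 1], "turn": [0, 0, 0], "hand": 20}, {"linear": [0, 0, 1], "turn": [0, 0, 0], "hand": 20}, {"linear": [0, 0, 1], "turn": [0, 0, 0], "hand": 20}, {"linear": [0, 0, 0], "turn": [0, 0, 0], "hand": 20}]}}

```text
time: 8.8
position: [527.2, -8.9, 49.8]
orientation: [1.0, 0.006, 0.001, 0.0]
ft_force: [-4.9, 1.1, 10.6]
finger_gap: 34.4
grip_force: 25.0
```

Request:
{"fn": "drive_tool", "kwargs": {"steps": [{"linear": [0, 0, 0], "turn": [0, 0, 0], "hand": 46}, {"linear": [0, 0, 0], "turn": [0, 0, 0], "hand": 46}, {"linear": [0, 0, -5], "turn": [0, 0, 0], "hand": 46}, {"linear": [0, 0, -35], "turn": [0, 0, 0], "hand": 46}, {"linear": [0, 0, -45], "turn": [0, 0, 0], "hand": 70}]}}

```text
time: 9.3
position: [524.8, -8.7, 130.0]
orientation: [1.0, 0.006, -0.003, -0.0]
ft_force: [1.1, 0.0, 0.1]
finger_gap: 51.2
grip_force: 0.0
```

Request:
{"fn": "drive_tool", "kwargs": {"steps": [{"linear": [-20, -40, 0], "turn": [0, 0, -6.3], "hand": 70}, {"linear": [-15, -45, 0], "turn": [0, 0, -6.3], "hand": 70}, {"linear": [-10, -45, 0], "turn": [0, 0, 0], "hand": 70}, {"linear": [0, -45, 0], "turn": [0, 0, 0], "hand": 70}, {"linear": [0, -30, 0], "turn": [0, 0, 0], "hand": 70}]}}

```text
time: 9.8
position: [447.1, 190.6, 132.1]
orientation: [0.993, 0.117, 0.0, -0.0]
ft_force: [-0.6, -0.4, 0.6]
finger_gap: 69.9
grip_force: 0.0
```

```bash
python3 w.py; python3 -c "
from h import *
to(459,212,4)"
```

```text
t 9.8 p [447.1 190.6 132.1] xt [0.973 0.232 0.001] zt [ 0.001  0.001 -1.   ] F [-0.6 -0.4  0.6] gap 69.9 gf 0.0 q [ 0.33 -0.22  1.69  0.    1.67  1.67]
0.87 x 482 y 411 L 61 W 40 yaw -12.1 [ 92.  98. 103.]
0.79 x 326 y 299 L 38 W 36 yaw -69.6 [141. 135.  34.]
0.63 x 551 y 308 L 81 W 38 yaw -17.3 [153. 156.  43.]
0.60 x 461 y 214 L 80 W 36 yaw 14.2 [105. 113. 119.]
0.59 x 528 y -45 L 83 W 50 yaw 0.3 [87. 93. 97.]
to (459, 212, 4) tool d [ 16.4 -17.2 128. ] rows 2.6
```

Request:
{"fn": "drive_tool", "kwargs": {"newtons": 25, "steps": [{"linear": [18, -19, 30], "turn": [0, 0, 0], "hand": 70}, {"linear": [0, 0, 35], "turn": [0, 0, 0], "hand": 70}, {"linear": [0, 0, 35], "turn": [0, 0, 0], "hand": 70}, {"linear": [0, 0, 20], "turn": [0, 0, 0], "hand": 70}, {"linear": [0, 0, 8], "turn": [0, 0, 0], "hand": 70}]}}

```text
time: 10.4
position: [460.1, 209.3, 0.8]
orientation: [0.993, 0.116, -0.002, 0.001]
ft_force: [0.1, 0.3, -1.1]
finger_gap: 70.1
grip_force: 0.0
```

Request:
{"fn": "drive_tool", "kwargs": {"newtons": 25, "steps": [{"linear": [0, 0, 0], "turn": [0, 0, 0], "hand": 20}, {"linear": [0, 0, 0], "turn": [0, 0, 0], "hand": 20}, {"linear": [0, 0, 0], "turn": [0, 0, 0], "hand": 20}, {"linear": [0, 0, 0], "turn": [0, 0, 0], "hand": 20}, {"linear": [0, 0, 0], "turn": [0, 0, 0], "hand": 20}]}}

```text
time: 10.9
position: [461.9, 211.4, 4.8]
orientation: [0.993, 0.116, 0.001, -0.001]
ft_force: [0.3, 1.2, 2.8]
finger_gap: 34.3
grip_force: 25.0
```

```bash
python3 -c "
from h import *
st()"
```

```text
t 10.9 p [461.9 211.4   4.8] xt [0.973 0.23  0.002] zt [ 0.002  0.001 -1.   ] F [0.3 1.2 2.8] gap 34.3 gf 25.0 q [ 0.36 -0.09  1.8   0.    1.43  1.7 ]
```

Request:
{"fn": "drive_tool", "kwargs": {"steps": [{"linear": [0, 0, -40], "turn": [0, 0, 0], "hand": 20}, {"linear": [0, 0, -45], "turn": [0, 0, 6.3], "hand": 20}, {"linear": [0, 0, -45], "turn": [0, 0, 6.2], "hand": 20}, {"linear": [8, 45, 0], "turn": [0, 0, 0], "hand": 20}, {"linear": [8, 45, 0], "turn": [0, 0, 0], "hand": 20}]}}

```text
time: 11.4
position: [479.4, 121.1, 135.9]
orientation: [1.0, 0.009, 0.002, -0.0]
ft_force: [0.5, -0.3, -3.5]
finger_gap: 34.6
grip_force: 25.0
```

Request:
{"fn": "drive_tool", "kwargs": {"steps": [{"linear": [8, 45, 0], "turn": [0, 0, 0], "hand": 20}, {"linear": [8, 45, 0], "turn": [0, 0, 0], "hand": 20}, {"linear": [8, 45, 0], "turn": [0, 0, 0], "hand": 20}, {"linear": [8, 45, 0], "turn": [0, 0, 0], "hand": 20}, {"linear": [8, 45, 0], "turn": [0, 0, 0], "hand": 20}]}}

```text
time: 11.9
position: [521.6, -105.2, 133.5]
orientation: [1.0, 0.007, -0.0, -0.0]
ft_force: [0.4, 0.4, -2.8]
finger_gap: 34.5
grip_force: 25.0
```

Request:
{"fn": "drive_tool", "kwargs": {"steps": [{"linear": [8, 45, 0], "turn": [0, 0, 0], "hand": 20}, {"linear": [0, 0, 0], "turn": [0, 0, 0], "hand": 20}, {"linear": [0, 0, 0], "turn": [0, 0, 0], "hand": 20}]}}

```text
time: 12.2
position: [530.0, -148.8, 133.0]
orientation: [1.0, 0.006, -0.001, -0.0]
ft_force: [0.8, 0.4, -1.8]
finger_gap: 34.7
grip_force: 25.0
```

```bash
python3 -c "
from h import *
st();to(526,-150,50)"
```

```text
t 12.2 p [ 530.  -148.8  133. ] xt [ 1.     0.012 -0.001] zt [-0.001  0.001 -1.   ] F [ 0.8  0.4 -1.8] gap 34.7 gf 25.0 q [-0.34 -0.04  1.52  0.    1.66  1.22]
to (526, -150, 50) tool d [-3.9  1.2 83. ] rows 1.7
```

Request:
{"fn": "drive_tool", "kwargs": {"steps": [{"linear": [-4, 0, 35], "turn": [0, 0, 0], "hand": 20}, {"linear": [0, 0, 35], "turn": [0, 0, 0], "hand": 20}, {"linear": [0, 0, 8], "turn": [0, 0, 0], "hand": 20}, {"linear": [0, 0, 3], "turn": [0, 0, 0], "hand": 20}, {"linear": [0, 0, 1], "turn": [0, 0, 0], "hand": 20}]}}

```text
time: 12.7
position: [527.2, -147.7, 53.1]
orientation: [1.0, 0.008, 0.001, 0.0]
ft_force: [-0.3, 1.1, -1.5]
finger_gap: 34.8
grip_force: 25.0
```

Request:
{"fn": "drive_tool", "kwargs": {"steps": [{"linear": [0, 0, 1], "turn": [0, 0, 0], "hand": 20}, {"linear": [0, 0, 1], "turn": [0, 0, 0], "hand": 20}, {"linear": [0, 0, 1], "turn": [0, 0, 0], "hand": 20}, {"linear": [0, 0, 0], "turn": [0, 0, 0], "hand": 20}]}}

```text
time: 13.1
position: [527.1, -148.4, 49.8]
orientation: [1.0, 0.007, 0.001, 0.0]
ft_force: [0.4, -0.8, 2.5]
finger_gap: 34.3
grip_force: 25.0
```

```bash
python3 -c "
from h import *
st()"
```

```text
t 13.1 p [ 527.1 -148.4   49.8] xt [1.    0.014 0.002] zt [ 0.002 -0.    -1.   ] F [ 0.4 -0.8  2.5] gap 34.3 gf 25.0 q [-0.34 -0.02  1.65  0.    1.51  1.22]
```

Request:
{"fn": "drive_tool", "kwargs": {"steps": [{"linear": [0, 0, 0], "turn": [0, 0, 0], "hand": 46}, {"linear": [0, 0, 0], "turn": [0, 0, 0], "hand": 46}, {"linear": [0, 0, -5], "turn": [0, 0, 0], "hand": 46}, {"linear": [0, 0, -35], "turn": [0, 0, 0], "hand": 46}, {"linear": [0, 0, -45], "turn": [0, 0, 0], "hand": 46}]}}

```text
time: 13.6
position: [524.9, -147.7, 132.0]
orientation: [1.0, 0.007, -0.003, -0.001]
ft_force: [1.3, -0.2, 0.6]
finger_gap: 45.8
grip_force: 0.0
```

Request:
{"fn": "drive_tool", "kwargs": {"steps": [{"linear": [-3.6, -46, 0], "turn": [0, 0, 0], "hand": 70}, {"linear": [-3.6, -46, 0], "turn": [0, 0, 0], "hand": 70}, {"linear": [-3.6, -46, 0], "turn": [0, 0, 0], "hand": 70}, {"linear": [-3.6, -46, 0], "turn": [0, 0, 0], "hand": 70}, {"linear": [-3.6, -46, 0], "turn": [0, 0, 0], "hand": 70}]}}

```text
time: 14.1
position: [504.8, 83.1, 134.2]
orientation: [1.0, 0.007, 0.0, -0.0]
ft_force: [1.0, 0.1, 0.0]
finger_gap: 70.2
grip_force: 0.0
```

Request:
{"fn": "drive_tool", "kwargs": {"steps": [{"linear": [-3.6, -46, 0], "turn": [0, 0, 0], "hand": 70}, {"linear": [-3.6, -46, 0], "turn": [0, 0, 0], "hand": 70}, {"linear": [-3.6, -46, 0], "turn": [0, 0, 0], "hand": 70}, {"linear": [-3.6, -46, 0], "turn": [0, 0, 0], "hand": 70}, {"linear": [-3.6, -46, 0], "turn": [0, 0, 0], "hand": 70}]}}

```text
time: 14.6
position: [483.5, 313.1, 134.2]
orientation: [1.0, 0.007, 0.0, -0.0]
ft_force: [1.3, 0.8, -0.5]
finger_gap: 70.0
grip_force: 0.0
```

Request:
{"fn": "drive_tool", "kwargs": {"steps": [{"linear": [-3.6, -46, 0], "turn": [0, 0, 0], "hand": 70}, {"linear": [-3.6, -30, 0], "turn": [0, 0, 6.5], "hand": 70}, {"linear": [0, 0, 0], "turn": [0, 0, 6.5], "hand": 70}, {"linear": [0, 0, 0], "turn": [0, 0, 0], "hand": 70}]}}

```text
time: 15.0
position: [475.2, 388.0, 133.5]
orientation: [0.994, -0.106, -0.0, 0.0]
ft_force: [-0.2, -0.7, -0.1]
finger_gap: 70.1
grip_force: 0.0
```

```bash
python3 w.py; python3 -c "
from h import *
to(482,411.5,4)"
```

```text
t 15.0 p [475.2 388.  133.5] xt [ 0.978 -0.21  -0.   ] zt [-0. -0. -1.] F [-0.2 -0.7 -0.1] gap 70.1 gf 0.0 q [ 0.63  0.13  1.35 -0.    1.67  2.41]
0.94 x 551 y 310 L 81 W 37 yaw -17.0 [149. 157.  49.]
0.67 x 482 y 414 L 60 W 35 yaw -12.7 [ 96. 103. 109.]
to (482, 411.5, 4) tool d [  1.  -25.5 129.7] rows 2.6
```

Request:
{"fn": "drive_tool", "kwargs": {"newtons": 25, "steps": [{"linear": [1.5, -26, 30], "turn": [0, 0, 0], "hand": 70}, {"linear": [0, 0, 35], "turn": [0, 0, 0], "hand": 70}, {"linear": [0, 0, 35], "turn": [0, 0, 0], "hand": 70}, {"linear": [0, 0, 20], "turn": [0, 0, 0], "hand": 70}, {"linear": [0, 0, 8.5], "turn": [0, 0, 0], "hand": 70}]}}

```text
time: 15.6
position: [481.7, 410.3, 2.2]
orientation: [0.994, -0.106, -0.002, 0.002]
ft_force: [1.1, -0.3, 0.3]
finger_gap: 69.9
grip_force: 0.0
```

Request:
{"fn": "drive_tool", "kwargs": {"newtons": 25, "steps": [{"linear": [0, 0, 0], "turn": [0, 0, 0], "hand": 20}, {"linear": [0, 0, 0], "turn": [0, 0, 0], "hand": 20}, {"linear": [0, 0, 0], "turn": [0, 0, 0], "hand": 20}, {"linear": [0, 0, 0], "turn": [0, 0, 0], "hand": 20}, {"linear": [0, 0, 0], "turn": [0, 0, 0], "hand": 20}]}}

```text
time: 16.1
position: [483.1, 412.7, 6.4]
orientation: [0.994, -0.106, 0.001, -0.001]
ft_force: [1.2, -0.2, 2.9]
finger_gap: 34.6
grip_force: 25.0
```

```bash
python3 -c "
from h import *
st()"
```

```text
t 16.1 p [483.1 412.7   6.4] xt [ 0.978 -0.211  0.001] zt [ 0.002  0.001 -1.   ] F [ 1.2 -0.2  2.9] gap 34.6 gf 25.0 q [0.65 0.25 1.44 0.   1.45 2.44]
```

Request:
{"fn": "drive_tool", "kwargs": {"steps": [{"linear": [0, 0, -40], "turn": [0, 0, 0], "hand": 20}, {"linear": [0, 0, -45], "turn": [0, 0, -6.5], "hand": 20}, {"linear": [0, 0, -43], "turn": [0, 0, -6.5], "hand": 20}, {"linear": [4, 45, 0], "turn": [0, 0, 0], "hand": 20}, {"linear": [4, 45, 0], "turn": [0, 0, 0], "hand": 20}]}}

```text
time: 16.6
position: [492.4, 322.7, 135.7]
orientation: [1.0, 0.009, 0.002, -0.001]
ft_force: [1.3, -0.7, -2.3]
finger_gap: 34.2
grip_force: 25.0
```

Request:
{"fn": "drive_tool", "kwargs": {"steps": [{"linear": [4, 45, 0], "turn": [0, 0, 0], "hand": 20}, {"linear": [4, 45, 0], "turn": [0, 0, 0], "hand": 20}, {"linear": [4, 45, 0], "turn": [0, 0, 0], "hand": 20}, {"linear": [4, 45, 0], "turn": [0, 0, 0], "hand": 20}, {"linear": [4, 45, 0], "turn": [0, 0, 0], "hand": 20}]}}

```text
time: 17.1
position: [514.8, 95.9, 133.3]
orientation: [1.0, 0.007, 0.0, -0.0]
ft_force: [1.0, -0.1, -1.1]
finger_gap: 34.1
grip_force: 25.0
```

Request:
{"fn": "drive_tool", "kwargs": {"steps": [{"linear": [4, 45, 0], "turn": [0, 0, 0], "hand": 20}, {"linear": [4, 45, 0], "turn": [0, 0, 0], "hand": 20}, {"linear": [3, 43, 0], "turn": [0, 0, 0], "hand": 20}, {"linear": [0, 43, 0], "turn": [0, 0, 0], "hand": 20}, {"linear": [0, 0, 0], "turn": [0, 0, 0], "hand": 20}]}}

```text
time: 17.6
position: [528.1, -83.0, 133.0]
orientation: [1.0, 0.004, -0.0, 0.001]
ft_force: [-0.2, 0.5, -1.3]
finger_gap: 34.5
grip_force: 25.0
```

```bash
python3 -c "
from h import *
st();to(526,-79,51.5)
"
```

```text
t 17.6 p [528.1 -83.  133. ] xt [ 1.     0.008 -0.   ] zt [-0.    -0.002 -1.   ] F [-0.2  0.5 -1.3] gap 34.5 gf 25.0 q [-0.22 -0.08  1.56 -0.    1.66  1.34]
to (526, -79, 51.5) tool d [-2.  -4.2 81.5] rows 1.6
```

Request:
{"fn": "drive_tool", "kwargs": {"steps": [{"linear": [-2, -4, 35], "turn": [0, 0, 0], "hand": 20}, {"linear": [0, 0, 35], "turn": [0, 0, 0], "hand": 20}, {"linear": [0, 0, 7], "turn": [0, 0, 0], "hand": 20}, {"linear": [0, 0, 2], "turn": [0, 0, 0], "hand": 20}, {"linear": [0, 0, 1], "turn": [0, 0, 0], "hand": 20}]}}

```text
time: 18.1
position: [527.4, -74.0, 54.8]
orientation: [1.0, 0.007, 0.001, 0.0]
ft_force: [-0.8, 0.6, -1.2]
finger_gap: 34.3
grip_force: 25.0
```

Request:
{"fn": "drive_tool", "kwargs": {"steps": [{"linear": [0, 0, 1], "turn": [0, 0, 0], "hand": 20}, {"linear": [0, 0, 1], "turn": [0, 0, 0], "hand": 20}, {"linear": [0, 0, 0], "turn": [0, 0, 0], "hand": 20}]}}

```text
time: 18.4
position: [526.9, -74.3, 52.0]
orientation: [1.0, 0.007, 0.001, 0.0]
ft_force: [-0.8, 0.5, -1.7]
finger_gap: 34.6
grip_force: 25.0
```

```bash
python3 -c "
from h import *
st()"
```

```text
t 18.4 p [526.9 -74.3  52. ] xt [1.    0.014 0.001] zt [ 0.001 -0.    -1.   ] F [-0.8  0.5 -1.7] gap 34.6 gf 25.0 q [-0.2  -0.06  1.68  0.    1.51  1.35]
```

Request:
{"fn": "drive_tool", "kwargs": {"steps": [{"linear": [0, 0, 1], "turn": [0, 0, 0], "hand": 20}, {"linear": [0, 0, 0.7], "turn": [0, 0, 0], "hand": 20}, {"linear": [0, 0, 0], "turn": [0, 0, 0], "hand": 20}]}}

```text
time: 18.7
position: [527.0, -74.3, 51.4]
orientation: [1.0, 0.007, 0.001, 0.0]
ft_force: [-3.4, 1.0, 6.9]
finger_gap: 34.6
grip_force: 25.0
```

Request:
{"fn": "drive_tool", "kwargs": {"steps": [{"linear": [0, 0, 0], "turn": [0, 0, 0], "hand": 45}, {"linear": [0, 0, 0], "turn": [0, 0, 0], "hand": 45}, {"linear": [0, 0, -5], "turn": [0, 0, 0], "hand": 45}, {"linear": [0, 0, -35], "turn": [0, 0, 0], "hand": 45}, {"linear": [0, 0, -45], "turn": [0, 0, 0], "hand": 45}]}}

```text
time: 19.2
position: [524.9, -73.9, 132.7]
orientation: [1.0, 0.007, -0.003, -0.001]
ft_force: [1.0, -0.5, 0.8]
finger_gap: 45.1
grip_force: 0.0
```

Request:
{"fn": "drive_tool", "kwargs": {"steps": [{"linear": [-30, -40, 0], "turn": [0, 0, 0], "hand": 0}, {"linear": [-30, -40, 0], "turn": [0, 0, 0], "hand": 0}, {"linear": [-30, -40, -10], "turn": [0, 0, 0], "hand": 0}, {"linear": [0, -40, -30], "turn": [0, 0, 0], "hand": 0}, {"linear": [0, -40, -30], "turn": [0, 0, 0], "hand": 0}]}}

```text
time: 19.7
position: [432.6, 124.8, 204.5]
orientation: [1.0, 0.007, -0.001, 0.0]
ft_force: [0.8, -0.3, 0.9]
finger_gap: 8.6
grip_force: 0.0
```

```bash
python3 -c "
from h import *
from m import rect
st();p=snap('top');s=snap('scene')
a=cv2.resize(rect(p,54,420,640,-270,80,2),(440,277)); b=cv2.resize(s['frame'][100:340,170:470],(360,288))
c=np.zeros((288,800,3),np.uint8);c[:277,:440]=a;c[:,440:]=b
cv2.imwrite('pics/c6.png',c[...,::-1])"
```

```text
t 19.8 p [434.1 130.3 210.8] xt [1.    0.018 0.007] zt [ 0.007  0.006 -1.   ] F [-2.9  2.   2.7] gap 4.4 gf 0.0 q [ 0.21 -0.32  1.63  0.    1.82  1.77]
```

View pics/c6.png

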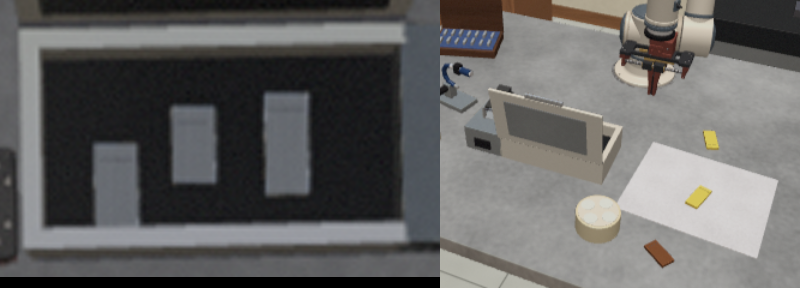

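Three blocks are in the chamber, but d, pixel (116,185), has shifted toward the front wall, probably from the announced knock. I'll check with the wrist camera that it lies flat.

Request:
{"fn": "drive_tool", "kwargs": {"steps": [{"linear": [-10, 45, -20], "turn": [0, 0, 0], "hand": 0}, {"linear": [-10, 45, -20], "turn": [0, 0, 0], "hand": 0}, {"linear": [-10, 45, -20], "turn": [0, 0, 0], "hand": 0}, {"linear": [0, 0, 0], "turn": [0, 0, 0], "hand": 0}, {"linear": [0, 0, 0], "turn": [0, 0, 0], "hand": 0}]}}

```text
time: 20.35
position: [406.2, -12.6, 263.4]
orientation: [1.0, 0.005, -0.0, -0.0]
ft_force: [0.2, -0.2, 0.4]
finger_gap: 0.4
grip_force: 0.0
```

```bash
python3 -c "
from h import *
st();p=snap('wrist','w7.png')
for X in [(456,45,80),(456,-235,80),(456,44,45),(596,44,45),(456,-9,45),(456,-9,54)]: print(X,proj(p,X).round())
print(-np.array(p['R']).T@p['t'])
for r in imaging.trace('block_a',p):
    c,_=cv2.findContours(r['region'].astype(np.uint8),0,1); c=max(c,key=len)[:,0]
    B=cv2.boxPoints(cv2.minAreaRect(c)); print(round(r['conf'],2),[ray(p,k,54)[:2].round() for k in B])
"
```

```text
t 20.4 p [406.2 -12.6 263.4] xt [ 1.    0.01 -0.  ] zt [-0.  0. -1.] F [ 0.2 -0.2  0.4] gap 0.4 gf 0.0 q [-0.11 -0.41  1.61  0.    1.95  1.45]
(456, 45, 80) [229. 143.]
(456, -235, 80) [480. 145.]
(456, 44, 45) [234. 140.]
(596, 44, 45) [230.   8.]
(456, -9, 45) [278. 140.]
(456, -9, 54) [278. 141.]
[488.53268475 -11.85947769 425.02331631]
0.84 [array([ 487., -128.]), array([ 567., -128.]), array([ 564., -165.]), array([ 484., -167.])]
0.8 [array([526.,   5.]), array([526., -29.]), array([455., -31.]), array([455.,   5.])]
0.8 [array([509., 301.]), array([582., 279.]), array([581., 242.]), array([508., 262.])]
0.75 [array([349., 284.]), array([366., 253.]), array([298., 228.]), array([279., 260.])]
0.63 [array([495., -56.]), array([555., -56.]), array([554., -91.]), array([494., -93.])]
0.37 [array([601.,  66.]), array([ 604., -304.]), array([ 439., -351.]), array([435.,  77.])]
```

View pics/w7.png

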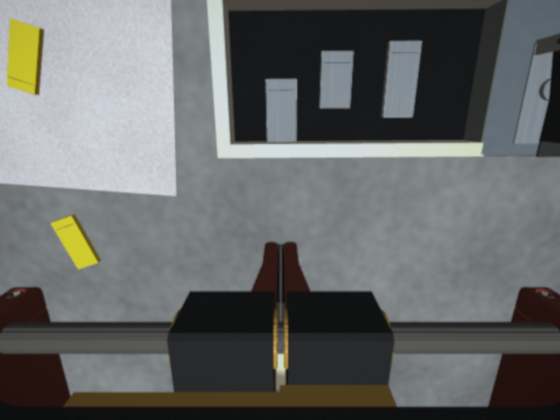

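Block d spans x 455–526 at the floor plane with its full 71 mm length and parallel edges, so it lies flat, clear of the other blocks, and the paper holds only the yellow look-alike. Next I'll go behind the lid.

Request:
{"fn": "drive_tool", "kwargs": {"steps": [{"linear": [0, 12, -35], "turn": [0, 0, 0], "hand": 0}, {"linear": [40, 12, 0], "turn": [0, 0, 0], "hand": 0}, {"linear": [40, 12, 0], "turn": [0, 0, 0], "hand": 0}, {"linear": [40, 12, 0], "turn": [0, 0, 0], "hand": 0}, {"linear": [40, 12, 0], "turn": [0, 0, 0], "hand": 0}]}}

```text
time: 20.95
position: [568.9, -67.3, 297.1]
orientation: [1.0, 0.009, -0.001, -0.0]
ft_force: [0.6, 0.3, 0.1]
finger_gap: 0.3
grip_force: 0.0
```

Request:
{"fn": "drive_tool", "kwargs": {"steps": [{"linear": [40, 12, 0], "turn": [0, 0, 0], "hand": 0}, {"linear": [40, 12, 0], "turn": [0, 0, 0], "hand": 0}, {"linear": [40, 3, 0], "turn": [0, 0, 0], "hand": 0}, {"linear": [0, 0, 0], "turn": [0, 0, 0], "hand": 0}]}}

```text
time: 21.35
position: [691.7, -92.4, 288.1]
orientation: [1.0, 0.009, -0.006, -0.001]
ft_force: [-0.4, 0.6, -2.6]
finger_gap: 0.3
grip_force: 0.0
```

```bash
python3 -c "
from h import *
st()"
```

```text
t 21.4 p [691.7 -92.4 288.1] xt [ 1.     0.017 -0.013] zt [-0.013  0.003 -1.   ] F [-0.4  0.6 -2.6] gap 0.3 gf 0.0 q [-0.18  0.42  0.73  0.    2.01  1.37]
```

Request:
{"fn": "drive_tool", "kwargs": {"steps": [{"linear": [0, 3, 30], "turn": [0, 0, 0], "hand": 0}, {"linear": [0, 0, 28], "turn": [0, 0, 0], "hand": 0}, {"linear": [-15, 0, 0], "turn": [0, 0, 0], "hand": 0}, {"linear": [-12, 0, 0], "turn": [0, 0, 0], "hand": 0}, {"linear": [-10, 0, 0], "turn": [0, 0, 0], "hand": 0}]}}

```text
time: 21.85
position: [649.8, -95.4, 239.7]
orientation: [1.0, 0.008, -0.0, -0.0]
ft_force: [3.2, -0.0, 1.8]
finger_gap: 0.5
grip_force: 1.6
```

Request:
{"fn": "drive_tool", "kwargs": {"steps": [{"linear": [-12, 0, 0], "turn": [0, 0, 0], "hand": 0}, {"linear": [-12, 0, 0], "turn": [0, 0, 0], "hand": 0}, {"linear": [-12, 0, 0], "turn": [0, 0, 0], "hand": 0}, {"linear": [-12, 0, 0], "turn": [0, 0, 0], "hand": 0}]}}

```text
time: 22.25
position: [602.1, -96.2, 240.3]
orientation: [1.0, 0.009, 0.0, -0.0]
ft_force: [3.6, -0.3, -1.9]
finger_gap: 0.5
grip_force: 1.5
```

```bash
python3 -c "
from h import *
st()"
```

```text
t 22.2 p [602.1 -96.2 240.3] xt [1.    0.017 0.001] zt [ 0.001  0.    -1.   ] F [ 3.6 -0.3 -1.9] gap 0.5 gf 1.5 q [-0.21  0.12  1.17  0.    1.85  1.34]
```

Request:
{"fn": "drive_tool", "kwargs": {"steps": [{"linear": [-14, 0, 8], "turn": [0, 0, 0], "hand": 0}, {"linear": [-13, 0, 9], "turn": [0, 0, 0], "hand": 0}, {"linear": [-14, 0, 6], "turn": [0, 0, 0], "hand": 0}, {"linear": [-13, 0, 7], "turn": [0, 0, 0], "hand": 0}]}}

```text
time: 22.65
position: [547.9, -97.2, 210.8]
orientation: [1.0, 0.008, 0.001, 0.0]
ft_force: [1.4, -0.4, 1.4]
finger_gap: 0.7
grip_force: 1.2
```

Request:
{"fn": "drive_tool", "kwargs": {"steps": [{"linear": [-13, 0, 8], "turn": [0, 0, 0], "hand": 0}, {"linear": [-12, 0, 9], "turn": [0, 0, 0], "hand": 0}, {"linear": [-10, 0, 11], "turn": [0, 0, 0], "hand": 0}, {"linear": [-10, 0, 11], "turn": [0, 0, 0], "hand": 0}]}}

```text
time: 23.05
position: [502.9, -97.9, 171.5]
orientation: [1.0, 0.008, 0.001, -0.0]
ft_force: [2.4, 0.1, 1.0]
finger_gap: 0.9
grip_force: 0.9
```

```bash
python3 -c "
from h import *
st()"
```

```text
t 23.1 p [502.9 -97.9 171.5] xt [1.    0.017 0.001] zt [ 0.001  0.    -1.   ] F [2.4 0.1 1. ] gap 0.9 gf 0.9 q [-0.26 -0.15  1.56  0.    1.73  1.3 ]
```

Tracking the arc perfectly. I'll slow down as the lid nears closing.

Request:
{"fn": "drive_tool", "kwargs": {"steps": [{"linear": [-8, 0, 12], "turn": [0, 0, 0], "hand": 0}, {"linear": [-7, 0, 13], "turn": [0, 0, 0], "hand": 0}, {"linear": [-5, 0, 12], "turn": [0, 0, 0], "hand": 0}, {"linear": [-3, 0, 8], "turn": [0, 0, 0], "hand": 0}, {"linear": [-2, 0, 6], "turn": [0, 0, 0], "hand": 0}]}}

```text
time: 23.55
position: [477.9, -98.7, 120.1]
orientation: [1.0, 0.008, -0.0, -0.0]
ft_force: [-0.1, 1.6, 1.3]
finger_gap: 0.7
grip_force: 0.6
```

Request:
{"fn": "drive_tool", "kwargs": {"steps": [{"linear": [-1, 0, 4], "turn": [0, 0, 0], "hand": 0}, {"linear": [-1, 0, 4], "turn": [0, 0, 0], "hand": 0}, {"linear": [-1, 0, 4], "turn": [0, 0, 0], "hand": 0}, {"linear": [-1, 0, 4], "turn": [0, 0, 0], "hand": 0}, {"linear": [0, 0, 4], "turn": [0, 0, 0], "hand": 0}]}}

```text
time: 24.05
position: [474.5, -100.2, 100.8]
orientation: [1.0, 0.007, -0.0, 0.0]
ft_force: [-1.3, -0.1, 1.8]
finger_gap: 0.5
grip_force: 0.6
```

Request:
{"fn": "drive_tool", "kwargs": {"steps": [{"linear": [0, 0, 3], "turn": [0, 0, 0], "hand": 0}, {"linear": [0, 0, 3], "turn": [0, 0, 0], "hand": 0}, {"linear": [0, 0, 2], "turn": [0, 0, 0], "hand": 0}, {"linear": [0, 0, 2], "turn": [0, 0, 0], "hand": 0}]}}

```text
time: 24.45
position: [474.5, -100.2, 90.8]
orientation: [1.0, 0.007, -0.0, 0.0]
ft_force: [-1.4, 0.0, 0.8]
finger_gap: 0.4
grip_force: 0.6
```

```bash
python3 -c "
from h import *
st()"
```

```text
t 24.4 p [ 474.5 -100.2   90.8] xt [ 1.     0.014 -0.   ] zt [-0. -0. -1.] F [-1.4  0.   0.8] gap 0.4 gf 0.6 q [-0.28 -0.21  1.75 -0.    1.6   1.28]
```

Request:
{"fn": "drive_tool", "kwargs": {"steps": [{"linear": [0, 0, 1], "turn": [0, 0, 0], "hand": 0}, {"linear": [0, 0, 1], "turn": [0, 0, 0], "hand": 0}, {"linear": [0, 0, 1], "turn": [0, 0, 0], "hand": 0}, {"linear": [0, 0, 0.7], "turn": [0, 0, 0], "hand": 0}, {"linear": [0, 0, 0], "turn": [0, 0, 0], "hand": 0}]}}

```text
time: 24.95
position: [474.7, -100.1, 88.3]
orientation: [1.0, 0.007, 0.0, 0.0]
ft_force: [-3.1, 0.2, 5.8]
finger_gap: 0.3
grip_force: 3.0
```

```bash
python3 -c "
from h import *
st()"
```

```text
t 24.9 p [ 474.7 -100.1   88.3] xt [1.    0.014 0.001] zt [ 0.001 -0.    -1.   ] F [-3.1  0.2  5.8] gap 0.3 gf 3.0 q [-0.28 -0.21  1.76 -0.    1.59  1.28]
```

Request:
{"fn": "drive_tool", "kwargs": {"steps": [{"linear": [0, 0, 1], "turn": [0, 0, 0], "hand": 0}, {"linear": [0, 0, 1], "turn": [0, 0, 0], "hand": 0}, {"linear": [0, 0, 0], "turn": [0, 0, 0], "hand": 0}]}}

```text
time: 25.25
position: [474.7, -100.1, 88.2]
orientation: [1.0, 0.007, 0.001, 0.0]
ft_force: [-6.7, 1.9, 14.7]
finger_gap: 0.2
grip_force: 7.4
```

Request:
{"fn": "drive_tool", "kwargs": {"steps": [{"linear": [0, 0, -10], "turn": [0, 0, 0], "hand": 70}, {"linear": [-20, 20, -40], "turn": [0, 0, 0], "hand": 70}, {"linear": [-20, 40, -20], "turn": [0, 0, 0], "hand": 70}, {"linear": [-20, 45, 0], "turn": [0, 0, 0], "hand": 70}, {"linear": [-20, 45, 0], "turn": [0, 0, 0], "hand": 70}]}}

```text
time: 25.75
position: [396.6, -252.7, 156.7]
orientation: [1.0, 0.008, 0.001, 0.001]
ft_force: [0.6, -0.6, -0.1]
finger_gap: 36.7
grip_force: 0.0
```

Request:
{"fn": "drive_tool", "kwargs": {"steps": [{"linear": [0, 40, 0], "turn": [0, 0, 0], "hand": 70}, {"linear": [0, 0, 0], "turn": [0, 0, 0], "hand": 70}, {"linear": [0, 0, 0], "turn": [0, 0, 0], "hand": 70}]}}

```text
time: 26.05
position: [397.1, -291.5, 154.9]
orientation: [1.0, 0.006, -0.0, -0.001]
ft_force: [0.0, -0.1, 0.2]
finger_gap: 60.7
grip_force: 0.0
```

```bash
python3 -c "
from h import *
st();p=snap('wrist');s=snap('scene')
for X in [(445,-292,107),(552,-292,110),(461,-272,137),(461,-311,137),(552,-272,120),(552,-311,120)]: print(X,proj(p,X).round())
a=cv2.resize(p['frame'][0:300,100:560],(500,326)); b=cv2.resize(s['frame'][110:310,170:350],(300,333))
c=np.zeros((333,800,3),np.uint8);c[:326,:500]=a;c[:,500:]=b
cv2.imwrite('pics/c8.png',c[...,::-1])"
```

```text
t 26.1 p [ 397.1 -291.5  154.9] xt [ 1.     0.012 -0.   ] zt [-0.     0.001 -1.   ] F [ 0.  -0.1  0.2] gap 60.7 gf 0.0 q [-0.7  -0.2   1.63  0.    1.71  0.86]
(445, -292, 107) [282. 165.]
(552, -292, 110) [285. -19.]
(461, -272, 137) [248. 145.]
(461, -311, 137) [315. 146.]
(552, -272, 120) [248. -27.]
(552, -311, 120) [320. -26.]
```

View pics/c8.png

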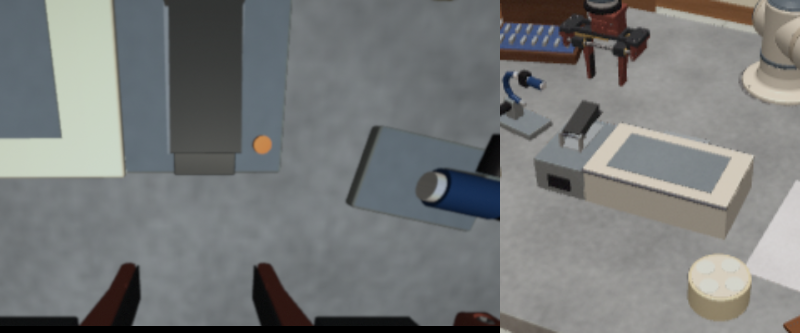

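The lid is fully closed and the guard is visible at crop pixel (205,75). I'll pinch its sides near the front and swing it along its arc.

Request:
{"fn": "drive_tool", "kwargs": {"newtons": 12, "steps": [{"linear": [38, 2, 0], "turn": [0, 0, 0], "hand": 66}, {"linear": [38, 2, 0], "turn": [0, 0, 0], "hand": 66}, {"linear": [0, 0, 20], "turn": [0, 0, 0], "hand": 66}, {"linear": [0, 0, 20], "turn": [0, 0, 0], "hand": 66}, {"linear": [0, 0, 9], "turn": [0, 0, 0], "hand": 66}]}}

```text
time: 26.65
position: [473.4, -291.9, 104.1]
orientation: [1.0, 0.008, -0.001, -0.001]
ft_force: [-0.0, 0.2, -0.1]
finger_gap: 66.2
grip_force: 0.0
```

Request:
{"fn": "drive_tool", "kwargs": {"newtons": 12, "steps": [{"linear": [0, 0, 0], "turn": [0, 0, 0], "hand": 25}, {"linear": [0, 0, 0], "turn": [0, 0, 0], "hand": 25}, {"linear": [0, 0, 0], "turn": [0, 0, 0], "hand": 25}, {"linear": [0, 0, 0], "turn": [0, 0, 0], "hand": 25}, {"linear": [0, 0, 0], "turn": [0, 0, 0], "hand": 25}]}}

```text
time: 27.15
position: [473.8, -295.5, 107.8]
orientation: [1.0, 0.007, 0.001, 0.002]
ft_force: [0.9, -4.1, 1.5]
finger_gap: 38.0
grip_force: 12.0
```

```bash
python3 -c "
from h import *
st()"
```

```text
t 27.1 p [ 473.8 -295.5  107.8] xt [1.    0.014 0.002] zt [ 0.002 -0.003 -1.   ] F [ 0.9 -4.1  1.5] gap 38.0 gf 12.0 q [-0.62 -0.02  1.54 -0.    1.61  0.94]
```

Request:
{"fn": "drive_tool", "kwargs": {"steps": [{"linear": [3, 0, -11], "turn": [0, 0, 0], "hand": 25}, {"linear": [5, 0, -11.5], "turn": [0, 0, 0], "hand": 25}, {"linear": [6.5, 0, -10], "turn": [0, 0, 0], "hand": 25}, {"linear": [7.7, 0, -9.4], "turn": [0, 0, 0], "hand": 25}]}}

```text
time: 27.55
position: [495.0, -295.1, 148.6]
orientation: [1.0, 0.006, -0.001, 0.001]
ft_force: [-0.3, -5.8, -2.8]
finger_gap: 37.8
grip_force: 12.0
```

```bash
python3 -c "
from h import *
st()"
```

```text
t 27.6 p [ 495.  -295.1  148.6] xt [ 1.     0.013 -0.001] zt [-0.001 -0.002 -1.   ] F [-0.3 -5.8 -2.8] gap 37.8 gf 12.0 q [-0.6   0.02  1.43 -0.    1.69  0.96]
```

Request:
{"fn": "drive_tool", "kwargs": {"steps": [{"linear": [9.2, 0, -7.8], "turn": [0, 0, 0], "hand": 25}, {"linear": [10.2, 0, -6.4], "turn": [0, 0, 0], "hand": 25}, {"linear": [11, 0, -4.8], "turn": [0, 0, 0], "hand": 25}, {"linear": [11.7, 0, -3], "turn": [0, 0, 0], "hand": 25}]}}

```text
time: 27.95
position: [537.2, -294.4, 171.2]
orientation: [1.0, 0.006, -0.0, 0.001]
ft_force: [-1.5, -4.4, 0.0]
finger_gap: 37.9
grip_force: 12.0
```

Request:
{"fn": "drive_tool", "kwargs": {"steps": [{"linear": [12, 0, -1.2], "turn": [0, 0, 0], "hand": 25}, {"linear": [12, 0, 0.5], "turn": [0, 0, 0], "hand": 25}, {"linear": [10, 0, 2], "turn": [0, 0, 0], "hand": 25}, {"linear": [10, 0, 3], "turn": [0, 0, 0], "hand": 25}, {"linear": [0, 0, 0], "turn": [0, 0, 0], "hand": 25}]}}

```text
time: 28.45
position: [583.3, -293.6, 167.1]
orientation: [1.0, 0.007, 0.002, 0.001]
ft_force: [3.2, -4.5, 3.8]
finger_gap: 38.0
grip_force: 12.0
```

```bash
python3 -c "
from h import *
st();s=snap('scene');cv2.imwrite('pics/c9.png',cv2.resize(s['frame'][130:250,140:300],(640,480),interpolation=cv2.INTER_CUBIC)[...,::-1])"
```

```text
t 28.4 p [ 583.3 -293.6  167.1] xt [1.    0.014 0.003] zt [ 0.004 -0.003 -1.   ] F [ 3.2 -4.5  3.8] gap 38.0 gf 12.0 q [-0.52  0.23  1.18 -0.    1.73  1.04]
```

View pics/c9.png

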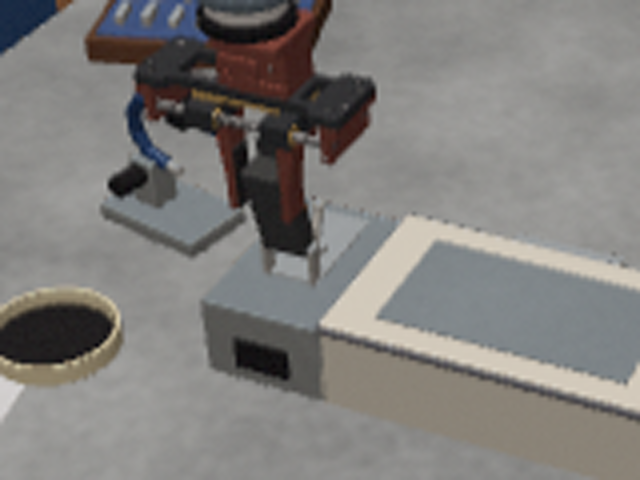

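The guard is held just past upright. I'll carry it to near its stop and release.

Request:
{"fn": "drive_tool", "kwargs": {"steps": [{"linear": [6, 0, 3], "turn": [0, 0, 0], "hand": 25}, {"linear": [6, 0, 3.5], "turn": [0, 0, 0], "hand": 25}, {"linear": [5, 0, 3.5], "turn": [0, 0, 0], "hand": 25}, {"linear": [0, 0, 0], "turn": [0, 0, 0], "hand": 66}, {"linear": [0, 0, 0], "turn": [0, 0, 0], "hand": 66}]}}

```text
time: 29.0
position: [598.4, -291.6, 154.9]
orientation: [1.0, 0.007, -0.001, -0.001]
ft_force: [-0.5, 0.7, 0.6]
finger_gap: 50.5
grip_force: 0.0
```

Request:
{"fn": "drive_tool", "kwargs": {"steps": [{"linear": [0, 0, 0], "turn": [0, 0, 0], "hand": 66}, {"linear": [-5, 0, -30], "turn": [0, 0, 0], "hand": 66}, {"linear": [-30, 0, -40], "turn": [0, 0, 0], "hand": 66}, {"linear": [-50, 0, 0], "turn": [0, 0, 0], "hand": 0}, {"linear": [-50, 0, 0], "turn": [0, 0, 0], "hand": 0}]}}

```text
time: 29.5
position: [462.8, -294.0, 227.2]
orientation: [1.0, 0.008, 0.001, 0.001]
ft_force: [-0.4, -1.4, 1.0]
finger_gap: 53.7
grip_force: 0.0
```

Request:
{"fn": "drive_tool", "kwargs": {"steps": [{"linear": [-50, 0, 0], "turn": [0, 0, 0], "hand": 0}, {"linear": [-10, 0, 0], "turn": [0, 0, 0], "hand": 0}, {"linear": [0, 0, 0], "turn": [0, 0, 0], "hand": 0}, {"linear": [0, 0, 0], "turn": [0, 0, 0], "hand": 0}]}}

```text
time: 29.9
position: [404.3, -295.1, 226.0]
orientation: [1.0, 0.007, 0.0, -0.0]
ft_force: [1.1, -0.4, -0.3]
finger_gap: 21.3
grip_force: 0.0
```

```bash
python3 -c "
from h import *
st();p=snap('wrist');s=snap('scene')
for X in [(501,-295,119),(514,-295,88),(552,-295,110),(447,-295,80)]: print(X,proj(p,X).round())
a=cv2.resize(p['frame'][0:300,100:500],(400,300)); b=cv2.resize(s['frame'][130:250,140:300],(400,300))
cv2.imwrite('pics/c10.png',np.hstack([a,b])[...,::-1])"
```

```text
t 29.9 p [ 404.3 -295.1  226. ] xt [1.    0.014 0.001] zt [ 0.001  0.    -1.   ] F [ 1.1 -0.4 -0.3] gap 21.3 gf 0.0 q [-0.7  -0.18  1.48  0.    1.83  0.86]
(501, -295, 119) [282.  95.]
(514, -295, 88) [282.  81.]
(552, -295, 110) [283.  28.]
(447, -295, 80) [281. 154.]
```

View pics/c10.png

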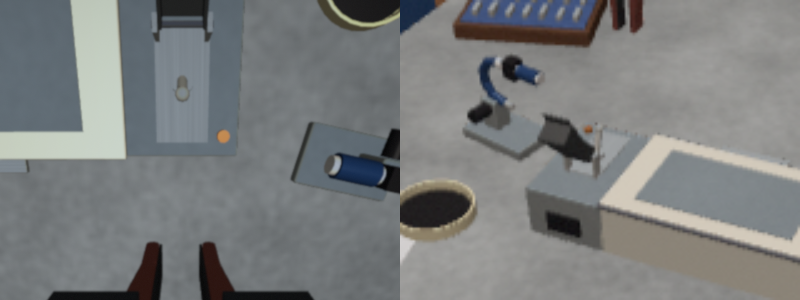

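The guard is fully open and the toggle tip at (182,95) matches the expected (501,−295). Pushing the toggle back now.

Request:
{"fn": "drive_tool", "kwargs": {"steps": [{"linear": [30, 0, 20], "turn": [0, 0, 0], "hand": 0}, {"linear": [26, 0, 35], "turn": [0, 0, 0], "hand": 0}, {"linear": [0, 0, 40], "turn": [0, 0, 0], "hand": 0}, {"linear": [0, 0, 26], "turn": [0, 0, 0], "hand": 0}, {"linear": [0, 0, 0], "turn": [0, 0, 0], "hand": 0}]}}

```text
time: 30.5
position: [458.6, -292.2, 98.9]
orientation: [1.0, 0.008, -0.004, -0.003]
ft_force: [-0.6, -0.3, -0.1]
finger_gap: 0.6
grip_force: 0.0
```

Request:
{"fn": "drive_tool", "kwargs": {"steps": [{"linear": [12, 0, 0], "turn": [0, 0, 0], "hand": 0}, {"linear": [8, 0, 0], "turn": [0, 0, 0], "hand": 0}, {"linear": [8, 0, 0], "turn": [0, 0, 0], "hand": 0}, {"linear": [8, 0, 0], "turn": [0, 0, 0], "hand": 0}, {"linear": [8, 0, 0], "turn": [0, 0, 0], "hand": 0}]}}

```text
time: 31.0
position: [504.6, -294.2, 106.0]
orientation: [1.0, 0.007, 0.001, 0.001]
ft_force: [-1.5, -2.4, 2.4]
finger_gap: 0.2
grip_force: 1.3
```

```bash
python3 -c "
from h import *
st()"
```

```text
t 31.0 p [ 504.6 -294.2  106. ] xt [1.    0.014 0.001] zt [ 0.001 -0.001 -1.   ] F [-1.5 -2.4  2.4] gap 0.2 gf 1.3 q [-0.59  0.06  1.47 -0.    1.61  0.97]
```

Request:
{"fn": "drive_tool", "kwargs": {"steps": [{"linear": [4, 0, 0], "turn": [0, 0, 0], "hand": 0}, {"linear": [3, 0, 0], "turn": [0, 0, 0], "hand": 0}, {"linear": [0, 0, 0], "turn": [0, 0, 0], "hand": 0}]}}

```text
time: 31.3
position: [509.0, -294.1, 105.2]
orientation: [1.0, 0.007, -0.002, 0.0]
ft_force: [-8.0, -0.8, 5.2]
finger_gap: 0.4
grip_force: 5.1
```

Request:
{"fn": "drive_tool", "kwargs": {"steps": [{"linear": [2, 0, 0], "turn": [0, 0, 0], "hand": 0}, {"linear": [0, 0, 0], "turn": [0, 0, 0], "hand": 0}]}}

```text
time: 31.5
position: [509.4, -294.1, 105.2]
orientation: [1.0, 0.006, -0.004, -0.0]
ft_force: [-14.4, -0.9, 7.5]
finger_gap: 0.4
grip_force: 7.8
```

```bash
python3 -c "
from h import *
st()"
```

```text
t 31.5 p [ 509.4 -294.1  105.2] xt [ 1.     0.012 -0.007] zt [-0.007 -0.    -1.   ] F [-14.4  -0.9   7.5] gap 0.4 gf 7.8 q [-0.58  0.07  1.46 -0.    1.62  0.98]
```

The toggle is against its on stop. I'll back off, re-pinch the open guard and bring it back along the same arc.

Request:
{"fn": "drive_tool", "kwargs": {"steps": [{"linear": [-15, 0, 0], "turn": [0, 0, 0], "hand": 0}, {"linear": [-20, 0, -30], "turn": [0, 0, 0], "hand": 0}, {"linear": [0, 0, -45], "turn": [0, 0, 0], "hand": 66}, {"linear": [0, 0, -45], "turn": [0, 0, 0], "hand": 66}, {"linear": [20, 0, -10], "turn": [0, 0, 0], "hand": 66}]}}

```text
time: 32.0
position: [498.2, -294.8, 242.7]
orientation: [1.0, 0.006, 0.004, 0.003]
ft_force: [0.2, -1.1, 0.8]
finger_gap: 20.8
grip_force: 0.0
```

Request:
{"fn": "drive_tool", "kwargs": {"steps": [{"linear": [35, 0, 0], "turn": [0, 0, 0], "hand": 66}, {"linear": [35, 0, 0], "turn": [0, 0, 0], "hand": 66}, {"linear": [30, 0, 0], "turn": [0, 0, 0], "hand": 66}, {"linear": [0, 0, 0], "turn": [0, 0, 0], "hand": 66}, {"linear": [0, 0, 0], "turn": [0, 0, 0], "hand": 66}]}}

```text
time: 32.5
position: [597.8, -292.0, 233.6]
orientation: [1.0, 0.008, -0.001, -0.001]
ft_force: [-0.2, 0.2, -0.1]
finger_gap: 61.3
grip_force: 0.0
```

```bash
python3 -c "
from h import *
st();to(601,-295,157)
s=snap('top')
from m import rect
cv2.imwrite('pics/c11.png',rect(s,119,420,640,-400,-210,2)[...,::-1])"
```

```text
t 32.5 p [ 597.8 -292.   233.6] xt [ 1.     0.015 -0.002] zt [-0.002  0.001 -1.   ] F [-0.2  0.2 -0.1] gap 61.3 gf 0.0 q [-0.51  0.28  1.    0.    1.86  1.05]
to (601, -295, 157) tool d [ 3.3  3.1 76.6] rows 1.5
```

Request:
{"fn": "drive_tool", "kwargs": {"newtons": 12, "steps": [{"linear": [3, 3, 20], "turn": [0, 0, 0], "hand": 66}, {"linear": [0, 0, 25], "turn": [0, 0, 0], "hand": 66}, {"linear": [0, 0, 25], "turn": [0, 0, 0], "hand": 66}, {"linear": [0, 0, 4], "turn": [0, 0, 0], "hand": 66}, {"linear": [0, 0, 0], "turn": [0, 0, 0], "hand": 25}]}}

```text
time: 33.1
position: [599.7, -295.4, 161.0]
orientation: [1.0, 0.007, -0.0, -0.0]
ft_force: [-0.2, 0.4, 0.1]
finger_gap: 61.4
grip_force: 0.0
```

Request:
{"fn": "drive_tool", "kwargs": {"steps": [{"linear": [0, 0, 0], "turn": [0, 0, 0], "hand": 25}, {"linear": [0, 0, 0], "turn": [0, 0, 0], "hand": 25}, {"linear": [0, 0, 0], "turn": [0, 0, 0], "hand": 25}, {"linear": [0, 0, 0], "turn": [0, 0, 0], "hand": 25}]}}

```text
time: 33.5
position: [601.2, -293.4, 163.0]
orientation: [1.0, 0.008, 0.001, -0.001]
ft_force: [-1.9, 7.6, 5.7]
finger_gap: 37.9
grip_force: 12.0
```

```bash
python3 -c "
from h import *
st()"
```

```text
t 33.5 p [ 601.2 -293.4  163. ] xt [1.    0.016 0.002] zt [ 0.002  0.002 -1.   ] F [-1.9  7.6  5.7] gap 37.9 gf 12.0 q [-0.51  0.27  1.13  0.    1.74  1.05]
```

Request:
{"fn": "drive_tool", "kwargs": {"steps": [{"linear": [-8, 0, -4.5], "turn": [0, 0, 0], "hand": 25}, {"linear": [-7.5, 0, -3.5], "turn": [0, 0, 0], "hand": 25}, {"linear": [-8.5, 0, -3], "turn": [0, 0, 0], "hand": 25}, {"linear": [-8, 0, -2], "turn": [0, 0, 0], "hand": 25}, {"linear": [-17, 0, -1.7], "turn": [0, 0, 0], "hand": 25}]}}

```text
time: 34.0
position: [553.1, -294.2, 176.7]
orientation: [1.0, 0.008, 0.002, -0.001]
ft_force: [1.7, 4.7, -1.3]
finger_gap: 37.9
grip_force: 12.0
```

Request:
{"fn": "drive_tool", "kwargs": {"steps": [{"linear": [-17, 0, 1.8], "turn": [0, 0, 0], "hand": 25}, {"linear": [-16.5, 0, 5], "turn": [0, 0, 0], "hand": 25}, {"linear": [-15, 0, 8.5], "turn": [0, 0, 0], "hand": 25}]}}

```text
time: 34.3
position: [503.5, -295.1, 162.4]
orientation: [1.0, 0.008, 0.001, -0.001]
ft_force: [-0.4, 5.9, 1.8]
finger_gap: 37.6
grip_force: 12.0
```

```bash
python3 -c "
from h import *
st()"
```

```text
t 34.3 p [ 503.5 -295.1  162.4] xt [1.    0.016 0.003] zt [ 0.003  0.001 -1.   ] F [-0.4  5.9  1.8] gap 37.6 gf 12.0 q [-0.59  0.04  1.39  0.    1.71  0.96]
```

Request:
{"fn": "drive_tool", "kwargs": {"steps": [{"linear": [-13, 0, 11], "turn": [0, 0, 0], "hand": 25}, {"linear": [-11, 0, 13.5], "turn": [0, 0, 0], "hand": 25}, {"linear": [-7.5, 0, 15.5], "turn": [0, 0, 0], "hand": 25}, {"linear": [-3, 0, 9], "turn": [0, 0, 0], "hand": 25}, {"linear": [-1.5, 0, 7], "turn": [0, 0, 0], "hand": 25}]}}

```text
time: 34.8
position: [465.8, -295.6, 104.3]
orientation: [1.0, 0.007, -0.001, -0.002]
ft_force: [-5.4, 7.4, 3.0]
finger_gap: 38.0
grip_force: 12.0
```

Request:
{"fn": "drive_tool", "kwargs": {"steps": [{"linear": [-0.5, 0, 4], "turn": [0, 0, 0], "hand": 25}, {"linear": [0, 0, 2], "turn": [0, 0, 0], "hand": 25}, {"linear": [0, 0, 0], "turn": [0, 0, 0], "hand": 25}]}}

```text
time: 35.1
position: [465.0, -295.6, 98.3]
orientation: [1.0, 0.007, -0.002, -0.002]
ft_force: [-7.7, 6.9, 1.8]
finger_gap: 38.0
grip_force: 12.0
```

```bash
python3 -c "
from h import *
st()"
```

```text
t 35.1 p [ 465.  -295.6   98.3] xt [ 1.     0.015 -0.004] zt [-0.004  0.003 -1.   ] F [-7.7  6.9  1.8] gap 38.0 gf 12.0 q [-0.63 -0.02  1.57  0.    1.6   0.93]
```

Release, retreat and check.

Request:
{"fn": "drive_tool", "kwargs": {"steps": [{"linear": [0, 0, 0], "turn": [0, 0, 0], "hand": 66}, {"linear": [0, 0, 0], "turn": [0, 0, 0], "hand": 66}, {"linear": [0, 0, 0], "turn": [0, 0, 0], "hand": 66}, {"linear": [0, 0, -35], "turn": [0, 0, 0], "hand": 66}, {"linear": [-10, 0, -45], "turn": [0, 0, 0], "hand": 66}]}}

```text
time: 35.6
position: [456.1, -296.5, 176.3]
orientation: [1.0, 0.007, -0.002, -0.002]
ft_force: [0.3, -0.8, -0.2]
finger_gap: 65.7
grip_force: 0.0
```

Request:
{"fn": "drive_tool", "kwargs": {"steps": [{"linear": [-30, 0, -40], "turn": [0, 0, 0], "hand": 66}, {"linear": [-40, 0, -20], "turn": [0, 0, 0], "hand": 66}, {"linear": [0, 0, 0], "turn": [0, 0, 0], "hand": 66}, {"linear": [0, 0, 0], "turn": [0, 0, 0], "hand": 66}]}}

```text
time: 36.0
position: [386.7, -298.8, 239.5]
orientation: [1.0, 0.007, 0.001, 0.001]
ft_force: [0.3, -0.8, 0.1]
finger_gap: 66.0
grip_force: 0.0
```

```bash
python3 -c "
from h import *
st();p=snap('wrist');s=snap('scene')
for X in [(462,-276,137),(462,-314,137),(446,-295,107)]: print(X,proj(p,X).round())
a=cv2.resize(p['frame'][0:300,100:500],(400,300)); b=cv2.resize(s['frame'][130:250,140:300],(400,300))
cv2.imwrite('pics/c12.png',np.hstack([a,b])[...,::-1])"
```

```text
t 36.0 p [ 386.7 -298.8  239.5] xt [1.    0.013 0.003] zt [ 0.003 -0.002 -1.   ] F [ 0.3 -0.8  0.1] gap 66.0 gf 0.0 q [-0.73 -0.21  1.49  0.    1.86  0.83]
(462, -276, 137) [254. 121.]
(462, -314, 137) [299. 122.]
(446, -295, 107) [277. 138.]
```

View pics/c12.png

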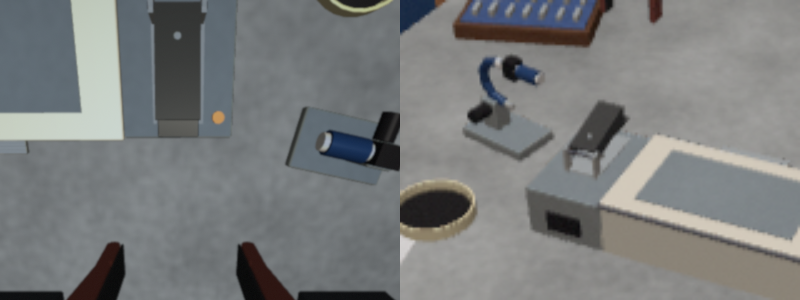

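```bash
python3 -c "
from h import *
p=snap('wrist');print(ray(p,(277,36),125).round(1))
print(bot.close_job())"
```

```text
[ 527.7 -293.4  125. ]
the job is handed in; nothing more can be done
None
```

I handed in the job as done at about 36 s on the robot clock. The three blocks found on the paper (c, d and e) lie flat side by side in the chamber with the lid fully closed; the toggle is on and the guard is shut over it. The micrometer, lens case and its cover were left alone.

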